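Stack the test sieves on the shaker

ROBOT

A 7-joint arm with a two-finger parallel gripper is mounted at the origin on the work surface. World frame = base frame: x ahead of the robot, y to its left, z up, the work surface at z = 0. Lengths are in m, angles in rad, forces in N, time in s.
With the tool pointing down it reaches from about 0.4 to 0.85 m from the base axis. Payload 4.5 kg.
Tool frame: the origin (TCP) lies midway between the tips of the shut fingers; the grasp point (between the pads) lies 19 mm behind it; z points along the fingers, y is the line along which they close (so a half turn about z gives the same grasp; the last joint's range is limited). The gripper opens to 88 mm and grips with 3 to 60 N. Pads are 18 mm wide; open, the fingers measure 123 mm over their backs; the gripper's body (75 mm by 187 mm) begins 45 mm behind the grasp point.
Start: joints at [-1.249, 0.689, -0.195, 1.565, 0.157, 0.902, -0.215], TCP at [0.177, 0.599, 0.239] pointing down, gripper open.
Joint ranges: [-3.01, 3.01], [-0.46, 2.08], [-1.47, 1.51], [0.13, 2.56], [-1, 4.14], [0.04, 2.09], [-2.66, 2.66]. Speed limits (rad/s): [2.57, 2.57, 3.14, 3.14, 3.14, 3.14, 3.14].

INTERFACE

Orientations are given as a 3x3 rotation matrix whose columns are the frame's x, y, z axes.
In Python, from bench import readout, vision, workorder gives the robot as it stands.
- The arm moves only by the tool play_rows, never from a script. Its arguments are lists of equal length, an entry for each row: "dp": the shift along the tool's x, y, z in m, a list of three; "twist": the turn about the tool's z in rad; "hand": the closure in counts, from 0 (fully open) to 255 (shut). A call has exactly 5 rows; each row is the pose to reach, as a shift and turn from the pose commanded when the call began, along the tool's axes at that moment; what a row does not reach only later rows make up. A row lasts 1/12 s, in which the tool goes at most 41.7 mm and 7.16 degrees, less where a joint would pass 70% of its speed; a pose out of reach is approached as far as the arm can. A call with a gripper value outside its range is refused whole. The fingers move at their own pace and stop on an object; "grip_force" is the grip in N (left out, the last holds). Time passes only in rows, so rows that repeat a pose let the fingers close, or fill a call up. It gives the time, the measured TCP pose, the force, the opening and the grip force at its end, in the units of the state.
- readout.observe(): the state, without advancing time (a new reading comes with each control period).
- vision.grab_frame(name): name is "scene" or "top" or "wrist"; returns a dict with "pixels" (480x640x3 uint8, red, green, blue), "K" (3x3 intrinsics, pixels), "k1" (the pictures are not rectified: a ray, as slopes to the right and down, at radius r is drawn at 1 + k1 r^2 times it, then the intrinsics apply), "R" (3x3) and "t" (3): a world point X has camera coordinates R X + t; the wrist camera has in their place "T_tool_cam" (4x4, takes a point from camera to tool coordinates, whose origin is the TCP and whose axes are the flange's). Camera axes: x right, y down, z forward; pixel columns grow to the right and rows downward; lengths in m; the calibration is good to about 2 mm. A picture is of the moment at which its call begins: read the wrist's pose just before it. There is no depth.
- workorder.job_done(): hands the job in; it is judged then, once.
The state is a dict: "clock": time; "qpos": joint angles; "qvel": joint speeds; "joint_torque": joint torques, N m; "eef_pos": TCP position; "eef_rot": TCP orientation; "ft_force": force on the tool from outside, world axes, zero at the start; "wrist_torque": the same for the moment, N m; "width": opening from 0.0 (shut) to 1.0 (fully open); "gripper_force": force on a finger pad.
Only numpy, scipy, OpenCV 4.12 (cv2) and the standard library are available. Lean on these libraries where they do the work, as an engineer would, in place of code of your own. Each camera call takes 0.05 s, during which the arm holds its last target. There are 200 camera calls.

TASK

Build up the little sieve tower on the sieve shaker, one piece after another from the bottom up: first the pan in the shaker's collar, then the fine-mesh sieve, then the coarse sieve with the big holes, and last the lid. Each piece must sit upright and fully home on the one below before you let go of it and fetch the next; leave the jar, the beaker and the brush where they are.

Things in the scene. Friction and masses are not known exactly. Their poses are not given: they have to be found in the camera images.
- shaker: Sieve shaker, fixed: white box 110 x 110 mm, 30 mm tall; on it a grey round platform, 88 mm across, top at 39 mm; in its middle a steel collar, 60 mm outside, 54 mm inside, rim 48 mm above the bench. Origin: centre of the underside, on the bench below the collar; z up. The pan's foot fits in the collar until its shell rests on the rim: pan origin then 41 mm above this one. Place and yaw vary.
- pan: Receiver pan: steel cup with a plain bright closed floor, no mesh. 35 mm tall: foot underneath 7 mm tall, tapering from 50 to 40 mm across, then a straight open shell, 60 mm outside, 54 mm inside diameter, 28 mm tall. The fine sieve fully home on it has its origin 28 mm above the pan's. 100 g. Stands upright on the bench. Origin: centre of the foot's underside, z up; yaw means nothing.
- fine_sieve: Fine sieve: steel, close mesh of thin dark wires, an even dark grey floor. 35 mm tall: foot underneath 7 mm tall, tapering from 50 to 40 mm across, then a straight open shell, 60 mm outside, 54 mm inside diameter, 28 mm tall. The coarse sieve fully home on it has its origin 28 mm above this one's. 100 g. Stands upright on the bench. Origin: centre of the foot's underside, z up; yaw means nothing.
- coarse_sieve: Coarse sieve: bright steel floor plate with seven round 13 mm holes, the tallest. 47 mm tall: foot underneath 7 mm tall, tapering from 50 to 40 mm across, then a straight open shell, 60 mm outside, 54 mm inside diameter, 40 mm tall. The lid fully home on it has its origin 40 mm above this one's. 130 g. Stands upright on the bench. Origin: centre of the foot's underside, z up; yaw means nothing.
- lid: Lid: foot underneath 7 mm tall, tapering from 50 to 40 mm across, then a steel disc 60 mm across and 5 mm thick, and on it a black upright round knob to hold it by, 22 mm across, from 12 to 40 mm above the origin. The disc rests on the coarse sieve's shell when home. 100 g. Stands upright on the bench. Origin: centre of the foot's underside, z up; yaw means nothing.
- sample_jar: Bystander: amber jar, 64 mm across, 85 mm tall, standing loose on the bench at the left of the work. Origin: centre of its underside. Leave alone.
- beaker: Bystander: glass beaker, 70 mm across, 90 mm tall, standing loose on the bench at the right of the work. Origin: centre of its underside. Leave alone.
- brush: Bystander: cleaning brush, 200 mm long, lying loose across the far side of the work. Origin: under its middle, x along its length. Leave alone.
Mind the look-alikes: they are no part of the job. Leave any purple or red look-alike of the coarse_sieve alone. What is shaped like the lid but green or purple is not meant.

How it is judged:
On the way, in this order (a step that is already met when the one before it is completed fails the run):
1. the pan sits fully home in the shaker's collar, let go and at rest (horizontal distance between pan and shaker below 0.005 m and z of pan in the frame of shaker between 0.038 and 0.044 m and angle between pan's own z axis and vertical below 0.08 rad and contact force between pan and the fingers below 0.1 N and linear speed of pan below 0.02 m/s), for 0.2 s.
2. the fine sieve sits fully home on the pan, let go and at rest (horizontal distance between pan and shaker below 0.005 m and z of pan in the frame of shaker between 0.038 and 0.044 m and angle between each of pan, fine_sieve's own z axis and vertical below 0.08 rad and horizontal distance between fine_sieve and pan below 0.005 m and z of fine_sieve in the frame of pan between 0.025 and 0.031 m and contact force between fine_sieve and the fingers below 0.1 N and linear speed of fine_sieve below 0.02 m/s), for 0.2 s.
3. the coarse sieve sits fully home on the fine sieve, let go and at rest (horizontal distance between pan and shaker below 0.005 m and z of pan in the frame of shaker between 0.038 and 0.044 m and angle between each of pan, fine_sieve, coarse_sieve's own z axis and vertical below 0.08 rad and horizontal distance between fine_sieve and pan below 0.005 m and z of fine_sieve in the frame of pan between 0.025 and 0.031 m and horizontal distance between coarse_sieve and fine_sieve below 0.005 m and z of coarse_sieve in the frame of fine_sieve between 0.025 and 0.031 m and contact force between coarse_sieve and the fingers below 0.1 N and linear speed of coarse_sieve below 0.02 m/s), for 0.2 s.
4. the lid sits fully home on the coarse sieve, let go and at rest (horizontal distance between pan and shaker below 0.005 m and z of pan in the frame of shaker between 0.038 and 0.044 m and angle between each of pan, fine_sieve, coarse_sieve, lid's own z axis and vertical below 0.08 rad and horizontal distance between fine_sieve and pan below 0.005 m and z of fine_sieve in the frame of pan between 0.025 and 0.031 m and horizontal distance between coarse_sieve and fine_sieve below 0.005 m and z of coarse_sieve in the frame of fine_sieve between 0.025 and 0.031 m and horizontal distance between lid and coarse_sieve below 0.005 m and z of lid in the frame of coarse_sieve between 0.037 and 0.043 m and contact force between lid and the fingers below 0.1 N and linear speed of lid below 0.02 m/s), for 0.2 s.
At the end, for the whole second after the job is handed in: From the bottom up, shaker collar, pan, fine sieve, coarse sieve, lid: each centred within 5 mm on the one below, within 3 mm of its fully-home height, tilted less than 0.08 rad, let go and at rest (all of step 4 and contact force between each of pan, fine_sieve, coarse_sieve and the fingers below 0.1 N and linear speed of each of pan, fine_sieve, coarse_sieve below 0.02 m/s); the robot touches nothing.
It fails at once if a bystander (jar, beaker or brush) is moved by more than 25 mm (distance of any of sample_jar, beaker, brush from where it was at the start of the episode above 0.025 m).
It also fails if it takes over 128 s, if anything falls off the work surface, if the arm or the gripper's body presses on something with over 40 N, if the wrist force passes 120 N, or if a joint passes its speed limit or range.

## Working session

There is one attempt and no reset: what is moved stays moved. The work goes in short steps, Python scripts to look and compute and a tool call to move; the robot and the scene stay as the last step left them, time stands still between calls to the robot, and variables do not carry over. Pictures are saved under pics/ and viewed, at most 14 in all, crops included, and the job is handed in when it is done.

Besides the shell and the picture viewer there is one more tool, called after "Call:" as name(argument=value, ...), one argument or row to a line, values as JSON. play_rows: Moves the arm, as the interface text tells. Its arguments: {"type":"object","properties":{"dp":{"type":"array"},"twist":{"type":"array"},"hand":{"type":"array"},"grip_force":{"type":"number"}},"required":["dp","twist","hand"]}

```bash
ls; mkdir -p pics; python3 - <<'E'
from bench import readout, vision
import cv2,pickle
s=readout.observe();print(s)
for n in ["scene","top"]:
    f=vision.grab_frame(n);pickle.dump(f,open(f"{n}0.pkl","wb"))
    cv2.imwrite(f"pics/{n}0.png",f["pixels"][:,:,::-1])
    print(n,f["K"],f["k1"],f["R"],f["t"])
E
```

```text
pics
{'clock': 0.0, 'qpos': array([-1.24921205,  0.68998393, -0.19449968,  1.56633538,  0.15729066,
        0.90254216, -0.21509642]), 'qvel': array([ 0.00093064,  0.00069971,  0.00026621, -0.00058223,  0.00028687,
       -0.00135011, -0.00137013]), 'joint_torque': array([ 2.55471323e-04, -5.27546668e+01, -1.26710761e+00, -1.53429508e+01,
       -5.27215283e-02,  6.39716411e-03,  1.64205862e-04]), 'eef_pos': array([0.1772658 , 0.59866271, 0.23791204]), 'eef_rot': array([[-9.58895033e-01,  2.83760748e-01, -3.93369886e-04],
       [ 2.83760984e-01,  9.58893284e-01, -1.83706810e-03],
       [-1.44088075e-04, -1.87317850e-03, -9.99998235e-01]]), 'ft_force': array([0.0443919 , 0.58962158, 0.79905715]), 'wrist_torque': array([ 0.00238262, -0.01523884,  0.01996919]), 'gripper_force': 0.0, 'width': 1.0009335043106706}
scene [[589.02692426   0.         319.22091547]
 [  0.         589.02692426 240.97215992]
 [  0.           0.           1.        ]] -0.06854837168023313 [[-0.67521926  0.73747726 -0.01436104]
 [ 0.62789372  0.56445193 -0.53585771]
 [-0.38707676 -0.37083866 -0.84418616]] [ 0.37722025 -0.30935861  1.6756871 ]
top [[545.08530803   0.         328.91161256]
 [  0.         545.08530803 254.22906698]
 [  0.           0.           1.        ]] -0.07859723239999289 [[ 1.71189774e-04 -9.99925216e-01 -1.22283411e-02]
 [-9.97401185e-01  7.10289757e-04 -7.20442384e-02]
 [ 7.20475363e-02  1.22088952e-02 -9.97326474e-01]] [4.59585632e-04 5.61631400e-01 1.35454047e+00]
```

View pics/scene0.png

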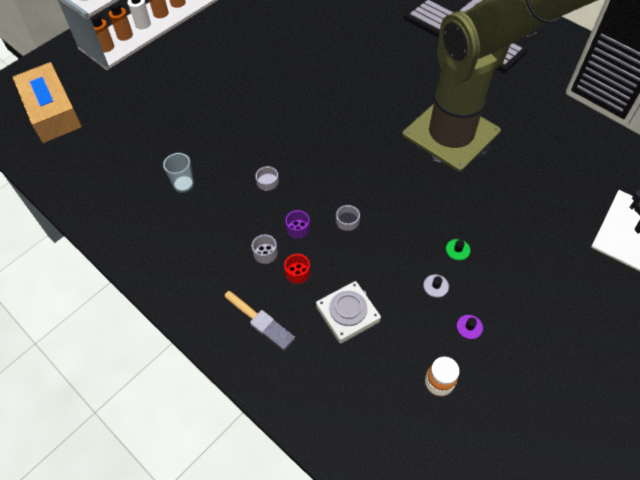

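View pics/top0.png

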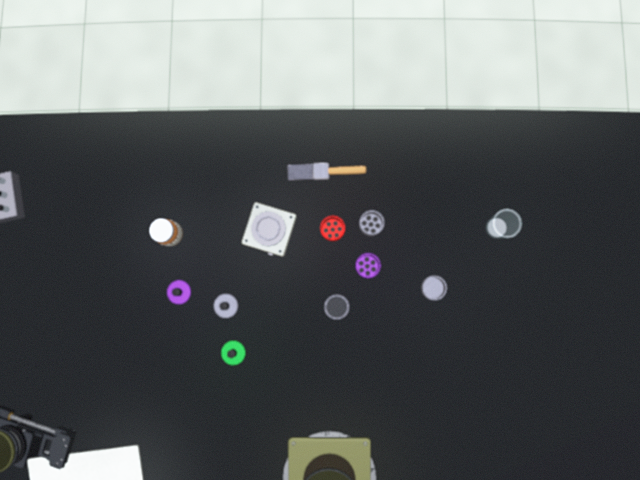

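The scene and top pictures agree. In the top view:
- Lid-like: grey (226,306), green (233,352) and purple (179,292). Grey is the lid.
- Seven-hole: grey (372,223), red (333,228) and purple (368,265). Grey is the coarse sieve.
- Plain-floor cups: bright (434,288) is the pan and dark (337,307) is the fine sieve.
- The shaker is at (268,229).

I'll confirm these in one enlarged crop and triangulate.

```bash
cat > h.py <<'E'
import numpy as np, cv2, pickle
from scipy.optimize import least_squares
def cam(f,s=None):
    if "R" in f: R,t=np.array(f["R"]),np.array(f["t"])
    else:
        T=np.eye(4);T[:3,:3]=s["eef_rot"];T[:3,3]=s["eef_pos"]
        M=np.linalg.inv(T@np.array(f["T_tool_cam"]));R,t=M[:3,:3],M[:3,3]
    return np.array(f["K"]),np.array([f["k1"],0,0,0.]),R,t
def proj(c,X):
    return cv2.projectPoints(np.asarray(X,float).reshape(-1,3),cv2.Rodrigues(c[2])[0],c[3],c[0],c[1])[0][:,0]
def ray(c,px):
    n=cv2.undistortPoints(np.array([[px]],float),c[0],c[1],None,None,None)[0,0]
    d=c[2].T@np.array([*n,1]);return -c[2].T@c[3],d/np.linalg.norm(d)
def atz(c,px,z):
    o,d=ray(c,px);return o+d*(z-o[2])/d[2]
def tri(cs,pxs):
    f=lambda X:np.concatenate([proj(c,X)[0]-p for c,p in zip(cs,pxs)])
    r=least_squares(f,[.6,0,.03]);return r.x,np.abs(r.fun).max()
E
python3 - <<'E'
from h import *
F={n:pickle.load(open(n+"0.pkl","rb")) for n in("scene","top")};C={n:cam(F[n]) for n in F}
# approx rim/top centres
P=dict(pan=((266,172),(434,288)),fine=((348,212),(337,307)),coarse=((264,242),(372,223)),lid=((437,283),(226,306)),shaker=((348,305),(268,228)),red=((297,263),(333,228)),purp=((297,218),(368,265)))
for k,(a,b) in P.items():
    X,e=tri([C["scene"],C["top"]],[a,b]);print(k,X.round(4),round(e,1))
t=F["top"]["pixels"][:,:,::-1]; s=F["scene"]["pixels"][:,:,::-1]
a=cv2.resize(t[190:380,150:460],(800,490),interpolation=cv2.INTER_CUBIC);cv2.imwrite("pics/topc.png",a)
E
```

```text
pan [ 0.4774 -0.2606  0.0461] 0.8
fine [ 0.4294 -0.0197  0.0411] 0.1
coarse [ 0.6373 -0.1073  0.0517] 0.3
lid [0.4301 0.2616 0.0153] 0.5
shaker [0.6259 0.1517 0.0437] 0.1
red [ 0.6249 -0.0101  0.0467] 0.0
purp [ 0.533  -0.0966  0.0519] 0.2
```

View pics/topc.png

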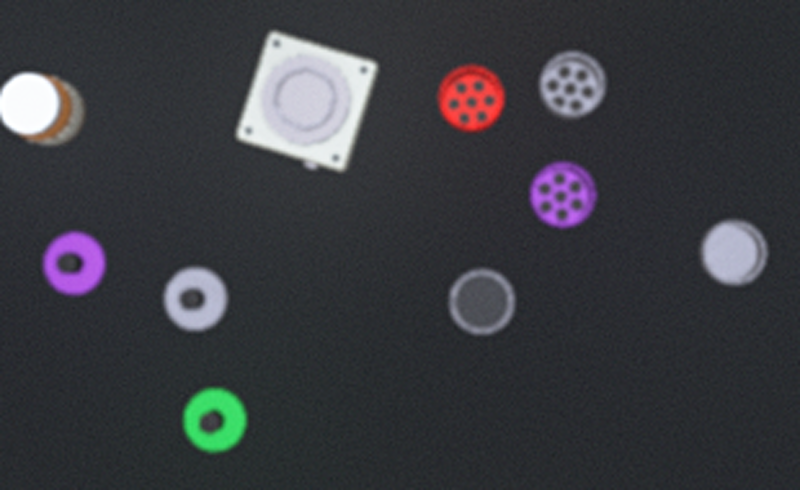

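The crop confirms all five targets. The grey lid is at (195,298) in the crop, the seven-hole grey coarse sieve at (572,85), the dark-mesh fine sieve at (481,301), the bright pan at (733,252) and the shaker at (306,100). I'll move above the shaker for a wrist view.

Call:
play_rows(
  dp=[
    [-0.036,-0.02,-0.004],
    [-0.072,-0.04,-0.008],
    [-0.108,-0.06,-0.012],
    [-0.144,-0.08,-0.016],
    [-0.18,-0.1,-0.02],
  ],
  twist=[0,0,0,0,0],
  hand=[0,0,0,0,0],
)

```text
clock: 0.52
eef_pos: [0.3225, 0.4505, 0.2586]
eef_rot: [[-0.959, 0.283, -0.0], [0.283, 0.959, -0.001], [0.0, -0.001, -1.0]]
ft_force: [0.3, 1.1, 0.3]
width: 1.0
gripper_force: 0.0
```

Call:
play_rows(
  dp=[
    [-0.036,-0.02,-0.004],
    [-0.072,-0.04,-0.008],
    [-0.108,-0.06,-0.012],
    [-0.144,-0.08,-0.016],
    [-0.18,-0.1,-0.02],
  ],
  twist=[0,0,0,0,0],
  hand=[0,0,0,0,0],
)

```text
clock: 0.93
eef_pos: [0.4667, 0.3035, 0.2787]
eef_rot: [[-0.959, 0.284, -0.001], [0.284, 0.959, -0.0], [0.0, -0.001, -1.0]]
ft_force: [1.0, 0.3, 0.9]
width: 1.002
gripper_force: 0.0
```

Call:
play_rows(
  dp=[
    [-0.036,-0.02,-0.004],
    [-0.072,-0.04,-0.008],
    [-0.108,-0.06,-0.012],
    [-0.144,-0.08,-0.016],
    [-0.144,-0.08,-0.016],
  ],
  twist=[0,0,0,0,0],
  hand=[0,0,0,0,0],
)

```text
clock: 1.35
eef_pos: [0.5877, 0.1774, 0.2946]
eef_rot: [[-0.955, 0.297, 0.005], [0.297, 0.955, -0.006], [-0.007, -0.005, -1.0]]
ft_force: [1.2, -1.0, -0.1]
width: 1.0
gripper_force: 0.0
```

```bash
cat >> h.py <<'E'
def wrist(tag):
    from bench import readout, vision
    s=readout.observe();f=vision.grab_frame("wrist")
    pickle.dump((f,s),open(tag+".pkl","wb"));cv2.imwrite(f"pics/{tag}.png",f["pixels"][:,:,::-1])
    print(tag,round(float(s["clock"]),2),s["eef_pos"].round(4),s["eef_rot"][:,0].round(4),"F",s["ft_force"].round(1))
    return f,s,cam(f,s)
E
python3 - <<'E'
from h import *
f,s,c=wrist("w1");print(f["K"],f["k1"],f["T_tool_cam"])
for n,X in dict(shaker=[.6259,.1517,.048],lid=[.43,.2616,.017]).items():print(n,proj(c,X))
E
```

```text
w1 1.35 [0.5877 0.1774 0.2946] [-0.9548  0.2973 -0.0068] F [ 1.2 -1.  -0.1]
[[409.47225109   0.         318.92426428]
 [  0.         409.47225109 238.01586381]
 [  0.           0.           1.        ]] -0.06916861288055752 [[-4.51871273e-04 -9.61277438e-01 -2.75582079e-01  7.12957990e-02]
 [ 9.99999896e-01 -4.17924812e-04 -1.81904184e-04 -1.12297806e-03]
 [ 5.96877990e-05 -2.75582133e-01  9.61277527e-01 -1.46494676e-01]
 [ 0.00000000e+00  0.00000000e+00  0.00000000e+00  1.00000000e+00]]
shaker [[308.06371157 238.88670664]]
lid [[356.93967375   6.27649213]]
```

View pics/w1.png

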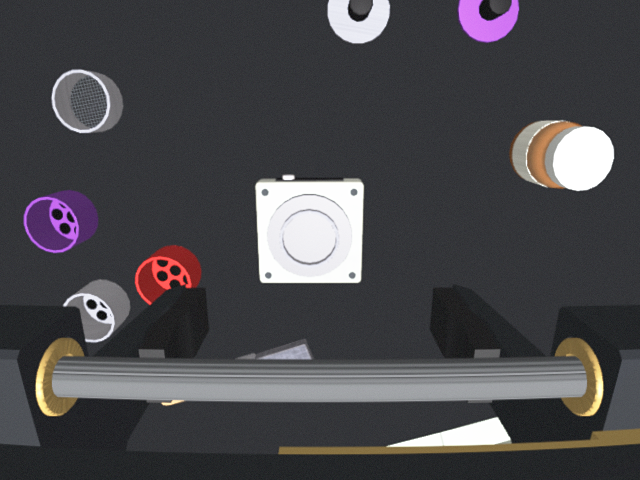

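The wrist view shows the shaker centred at (310,237), with the fine sieve's mesh visible at (85,100) and the coarse sieve at (97,310). The lid is at (358,15). I'll fit circles on rectified patches, with the arm settled.

```bash
cat >> h.py <<'E'
def circ(f,c,X0,z,r,half=.07,tol=.0025,dbg=None):
    """circle of radius r at height z near X0 -> world xy, fitted radius"""
    S=2500;n=int(2*half*S);g=np.arange(n)/S-half
    gx,gy=np.meshgrid(X0[0]+g,X0[1]+g)
    m=proj(c,np.stack([gx,gy,np.full_like(gx,z)],-1)).reshape(n,n,2).astype(np.float32)
    im=cv2.remap(cv2.cvtColor(f["pixels"],cv2.COLOR_RGB2GRAY),m,None,cv2.INTER_LINEAR)
    im=cv2.GaussianBlur(im,(5,5),0)
    if dbg: cv2.imwrite(dbg,im)
    h=cv2.HoughCircles(im,cv2.HOUGH_GRADIENT_ALT,1.5,20,param1=120,param2=.5,minRadius=int((r-tol)*S),maxRadius=int((r+tol)*S))
    if h is None: return None
    return [(round(X0[0]+a[0]/S-half,4),round(X0[1]+a[1]/S-half,4),round(a[2]/S,4)) for a in h[0][:3]]
E
python3 - <<'E'
from h import *
f,s,c=wrist("w2")
print("platform",circ(f,c,[.626,.152],.039,.044));print("collar",circ(f,c,[.626,.152],.048,.030));print("collar in",circ(f,c,[.626,.152],.048,.027))
print("fine",circ(f,c,[.4294,-.0197],.035,.03))
print("lid disc",circ(f,c,[.43,.2616],.012,.03))
print("coarse",circ(f,c,[.637,-.107],.047,.03))
E
```

```text
w2 1.4 [0.5845 0.1818 0.2942] [-0.956   0.2933 -0.0025] F [-0.6  1.  -0.1]
platform [(np.float32(0.625), np.float32(0.1534), np.float32(0.0433))]
collar [(np.float32(0.6244), np.float32(0.1534), np.float32(0.0286))]
collar in [(np.float32(0.6244), np.float32(0.1534), np.float32(0.0273))]
fine [(np.float32(0.4308), np.float32(-0.0177), np.float32(0.0294))]
lid disc [(np.float32(0.4344), np.float32(0.263), np.float32(0.0289))]
coarse [(np.float32(0.6396), np.float32(-0.1074), np.float32(0.0299)), (np.float32(0.6306), np.float32(-0.0804), np.float32(0.0289))]
```

Call:
play_rows(
  dp=[
    [-0.002,-0.038,0],
    [-0.004,-0.076,0],
    [-0.006,-0.114,0],
    [-0.009,-0.15,0],
    [-0.009,-0.15,0],
  ],
  twist=[0,0,0,0,0],
  hand=[0,0,0,0,0],
)

```text
clock: 1.87
eef_pos: [0.5446, 0.0336, 0.2942]
eef_rot: [[-0.957, 0.292, -0.004], [0.292, 0.957, -0.006], [0.002, -0.007, -1.0]]
ft_force: [-0.5, -1.1, -0.5]
width: 1.001
gripper_force: 0.0
```

```bash
python3 - <<'E'
from h import *
wrist("w3");wrist("w3");f,s,c=wrist("w3");print(s["qpos"].round(2))
import itertools
P=dict(shaker=((.6245,.1534),.048,.030,.0275),fine=((.4308,-.0177),.035,.030,.0295),coarse=((.6396,-.1074),.047,.030,.0295),lid=((.4344,.263),.017,.03,.0295))
f2,s2=pickle.load(open("w2.pkl","rb"));c2=cam(f2,s2)
for k,(x,z,r,_) in P.items():
    a=circ(f2,c2,x,z,r);b=circ(f,c,x,z,r);print(k,a,b)
    if a and b:
        p=[proj(q,[*map(float,v[0][:2]),z])[0] for q,v in((c2,a),(c,b))]
        print("   tri",[v for v in tri([c2,c],p)])
E
```

```text
w3 1.87 [0.5446 0.0336 0.2942] [-0.9565  0.2916  0.0017] F [-0.5 -1.1 -0.5]
w3 1.92 [0.5456 0.0382 0.2945] [-0.9575  0.2883  0.0013] F [0.3 0.9 0.5]
w3 1.97 [0.5462 0.0416 0.2947] [-0.9587  0.2844  0.0011] F [-0.6  1.  -0.3]
[ 0.    0.52 -0.26  1.73  0.16  0.91  0.96]
shaker [(np.float32(0.6241), np.float32(0.1536), np.float32(0.0288))] [(np.float32(0.6247), np.float32(0.1506), np.float32(0.0288))]
   tri [array([0.62687042, 0.15246899, 0.04035917]), np.float64(0.6477542298526373)]
fine [(np.float32(0.4304), np.float32(-0.0175), np.float32(0.0295)), (np.float32(0.4364), np.float32(-0.0061), np.float32(0.0286))] [(np.float32(0.4316), np.float32(-0.0181), np.float32(0.0294))]
   tri [array([ 0.43093063, -0.0180057 ,  0.03450632]), np.float64(0.7172720905912513)]
coarse [(np.float32(0.6392), np.float32(-0.1084), np.float32(0.0299))] [(np.float32(0.6392), np.float32(-0.1078), np.float32(0.0298))]
   tri [array([ 0.63866117, -0.10719002,  0.04848751]), np.float64(0.06521500802585933)]
lid [(np.float32(0.4352), np.float32(0.262), np.float32(0.0287))] [(np.float32(0.4322), np.float32(0.2614), np.float32(0.0301))]
   tri [array([0.43317965, 0.26286036, 0.01327226]), np.float64(1.53776710585376)]
```

Call:
play_rows(
  dp=[
    [-0.002,-0.038,0],
    [-0.004,-0.076,0],
    [-0.006,-0.114,0],
    [-0.008,-0.152,0],
    [-0.008,-0.152,0],
  ],
  twist=[0,0,0,0,0],
  hand=[0,0,0,0,0],
)

```text
clock: 2.43
eef_pos: [0.5099, -0.1132, 0.2943]
eef_rot: [[-0.957, 0.291, -0.002], [0.291, 0.957, -0.005], [0.001, -0.005, -1.0]]
ft_force: [-0.6, -0.0, -0.6]
width: 0.997
gripper_force: 0.0
```

```bash
python3 - <<'E'
from h import *
wrist("w4");wrist("w4");f,s,c=wrist("w4");print(s["qpos"].round(2))
print("pan",circ(f,c,(.4774,-.2606),.035,.03))
print("fine",circ(f,c,(.4308,-.0177),.035,.03))
print("coarse",circ(f,c,(.6396,-.1074),.047,.03))
E
```

```text
w4 2.43 [ 0.5099 -0.1132  0.2943] [-0.9566  0.2914  0.001 ] F [-0.6 -0.  -0.6]
w4 2.48 [ 0.5112 -0.1088  0.2945] [-9.577e-01  2.878e-01  5.000e-04] F [0.6 1.2 0.7]
w4 2.53 [ 0.5121 -0.1056  0.2946] [-9.589e-01  2.836e-01  1.000e-04] F [0.9 1.3 0.1]
[ 0.28  0.49 -0.26  1.8   0.16  0.88  1.23]
pan [(np.float32(0.4782), np.float32(-0.2628), np.float32(0.0301))]
fine [(np.float32(0.4298), np.float32(-0.0205), np.float32(0.0296))]
coarse [(np.float32(0.6398), np.float32(-0.106), np.float32(0.0296))]
```

Call:
play_rows(
  dp=[
    [-0.002,-0.038,0],
    [-0.004,-0.076,0],
    [-0.006,-0.114,0],
    [-0.008,-0.152,0],
    [-0.008,-0.152,0],
  ],
  twist=[0,0,0,0,0],
  hand=[0,0,0,0,0],
)

```text
clock: 3.0
eef_pos: [0.4748, -0.2609, 0.2943]
eef_rot: [[-0.957, 0.291, -0.001], [0.291, 0.957, -0.004], [-0.0, -0.005, -1.0]]
ft_force: [-0.6, -1.0, -0.1]
width: 0.999
gripper_force: 0.0
```

```bash
python3 - <<'E'
from h import *
wrist("w5");wrist("w5");f,s,c=wrist("w5");print(s["qpos"].round(2))
f2,s2=pickle.load(open("w4.pkl","rb"));c2=cam(f2,s2)
for k,x,z,r in(("pan",(.4774,-.2606),.035,.03),("coarse",(.6396,-.1074),.047,.03)):
    a=circ(f2,c2,x,z,r);b=circ(f,c,x,z,r);print(k,a,b)
    if a and b:
        p=[proj(q,[*map(float,v[0][:2]),z])[0] for q,v in((c2,a),(c,b))]
        print("   tri",[v for v in tri([c2,c],p)])
E
```

```text
w5 3.0 [ 0.4748 -0.2609  0.2943] [-0.9568  0.2907 -0.    ] F [-0.6 -1.  -0.1]
w5 3.05 [ 0.4763 -0.2565  0.2944] [-9.579e-01  2.871e-01 -1.000e-04] F [0.5 0.9 0.5]
w5 3.1 [ 0.4773 -0.2534  0.2945] [-9.591e-01  2.829e-01 -2.000e-04] F [ 0.3  1.1 -0. ]
[ 0.57  0.51 -0.26  1.75  0.16  0.9   1.52]
pan [(np.float32(0.4782), np.float32(-0.2628), np.float32(0.0301))] [(np.float32(0.477), np.float32(-0.2646), np.float32(0.0302))]
   tri [array([ 0.4783112 , -0.26510476,  0.02939615]), np.float64(0.3705889331929484)]
coarse [(np.float32(0.6398), np.float32(-0.106), np.float32(0.0296))] None
```

Call:
play_rows(
  dp=[
    [-0.003,-0.012,0.04],
    [-0.003,-0.012,0.08],
    [-0.003,-0.012,0.12],
    [-0.003,-0.012,0.14],
    [-0.003,-0.012,0.14],
  ],
  twist=[0,0,0,0,0],
  hand=[0,0,0,0,0],
)

```text
clock: 3.57
eef_pos: [0.4747, -0.262, 0.1507]
eef_rot: [[-0.961, 0.278, -0.007], [0.278, 0.961, 0.006], [0.008, 0.004, -1.0]]
ft_force: [0.2, -0.3, 0.3]
width: 1.0
gripper_force: 0.0
```

```bash
cat >> h.py <<'E'
def aim(tag,X0,z,r,n=3):
    """settle, measure circle, print offset in tool axes from TCP"""
    for i in range(n): f,s,c=wrist(tag)
    a=circ(f,c,X0,z,r);print(a)
    if a:
        d=s["eef_rot"].T@(np.array([*map(float,a[0][:2]),z])-s["eef_pos"]);print("tool offset",d.round(4))
    return f,s,c
E
python3 - <<'E'
from h import *
aim("w6",(.4775,-.2635),.035,.03,4)
E
```

```text
w6 3.57 [ 0.4747 -0.262   0.1507] [-0.9605  0.278   0.0083] F [ 0.2 -0.3  0.3]
w6 3.62 [ 0.4761 -0.2631  0.1531] [-0.9604  0.2787  0.0042] F [0.4 0.7 0.7]
w6 3.67 [ 0.4773 -0.2643  0.1549] [-9.601e-01  2.796e-01  3.000e-04] F [-0.   0.1  0.2]
w6 3.72 [ 0.4778 -0.2652  0.1559] [-0.9598  0.2807 -0.0023] F [-0.4 -0.3  1. ]
[(np.float32(0.4759), np.float32(-0.2639), np.float32(0.0298))]
tool offset [0.0025 0.0006 0.1209]
```

Call:
play_rows(
  dp=[
    [0.001,0,0.035],
    [0.002,0,0.07],
    [0.002,0,0.105],
    [0.002,0,0.13],
    [0.002,0,0.145],
  ],
  twist=[0,0,0,0,0],
  hand=[0,0,0,0,0],
)

```text
clock: 4.18
eef_pos: [0.4748, -0.266, 0.009]
eef_rot: [[-0.959, 0.283, 0.001], [0.283, 0.959, 0.0], [-0.001, 0.0, -1.0]]
ft_force: [0.6, -1.0, -0.2]
width: 0.999
gripper_force: 0.0
```

Call:
play_rows(
  dp=[
    [0,0,0],
    [0,0,0],
    [0,0,0],
    [0,0,0],
    [0,0,0],
  ],
  twist=[0,0,0,0,0],
  hand=[0,0,255,255,255],
  grip_force=15,
)

```text
clock: 4.6
eef_pos: [0.475, -0.2669, 0.0113]
eef_rot: [[-0.959, 0.284, 0.003], [0.284, 0.959, -0.001], [-0.003, -0.0, -1.0]]
ft_force: [-0.1, 1.1, 1.3]
width: 0.797
gripper_force: 0.4
```

Call:
play_rows(
  dp=[
    [0,0,0],
    [0,0,0],
    [0,0,0],
    [0,0,0],
    [0,0,0],
  ],
  twist=[0,0,0,0,0],
  hand=[255,255,255,255,255],
)

```text
clock: 5.02
eef_pos: [0.4746, -0.2664, 0.0106]
eef_rot: [[-0.959, 0.284, 0.002], [0.284, 0.959, -0.0], [-0.002, 0.0, -1.0]]
ft_force: [-0.5, 0.8, 6.5]
width: 0.679
gripper_force: 15.0
```

```bash
python3 - <<'E'
from h import *
f,s,c=aim("w7",(.4775,-.2635),.035,.03,1);print(s["width"],s["gripper_force"])
E
```

```text
w7 5.02 [ 0.4746 -0.2664  0.0106] [-0.959   0.2835 -0.0018] F [-0.5  0.8  6.5]
[(np.float32(0.4753), np.float32(-0.2663), np.float32(0.0294))]
tool offset [-0.0006  0.0003 -0.0244]
0.6786909290131639 14.999605719640385
```

View pics/w7.png

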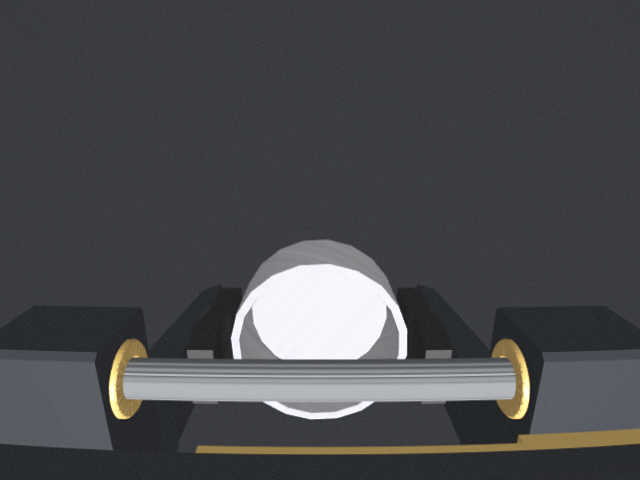

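The pan is gripped and centred: the rim is at (320,340) between the pads and the opening is 59.7 mm. I'll lift it and go to a standoff where the collar stays in view.

Call:
play_rows(
  dp=[
    [0,0,-0.01],
    [0,0,-0.04],
    [0,0,-0.08],
    [0,0.02,-0.12],
    [-0.005,0.05,-0.14],
  ],
  twist=[0,0,0,0,0],
  hand=[255,255,255,255,255],
)

```text
clock: 5.48
eef_pos: [0.4911, -0.2242, 0.1533]
eef_rot: [[-0.957, 0.292, 0.001], [0.292, 0.957, -0.004], [-0.002, -0.004, -1.0]]
ft_force: [1.4, -0.4, -0.7]
width: 0.679
gripper_force: 15.0
```

Call:
play_rows(
  dp=[
    [-0.01,0.035,0],
    [-0.02,0.07,0],
    [-0.03,0.105,0],
    [-0.04,0.14,0],
    [-0.045,0.175,0],
  ],
  twist=[0,0,0,0,0],
  hand=[255,255,255,255,255],
)

```text
clock: 5.9
eef_pos: [0.5867, -0.0637, 0.1504]
eef_rot: [[-0.959, 0.284, 0.001], [0.284, 0.959, -0.0], [-0.001, 0.0, -1.0]]
ft_force: [0.6, -0.0, -1.4]
width: 0.677
gripper_force: 15.0
```

Call:
play_rows(
  dp=[
    [-0.01,0.035,0],
    [-0.02,0.07,0],
    [-0.03,0.105,0],
    [-0.04,0.14,0],
    [-0.043,0.175,0],
  ],
  twist=[0,0,0,0,0],
  hand=[255,255,255,255,255],
)

```text
clock: 6.32
eef_pos: [0.6777, 0.0913, 0.1502]
eef_rot: [[-0.959, 0.285, 0.001], [0.285, 0.959, -0.001], [-0.001, -0.0, -1.0]]
ft_force: [1.0, -0.3, -1.0]
width: 0.681
gripper_force: 15.0
```

Call:
play_rows(
  dp=[
    [0,0.025,0],
    [0,0.045,0],
    [0,0.045,0],
    [0,0.045,0],
    [0,0.045,0],
  ],
  twist=[0,0,0,0,0],
  hand=[255,255,255,255,255],
)

```text
clock: 6.73
eef_pos: [0.6888, 0.1318, 0.1497]
eef_rot: [[-0.959, 0.285, -0.001], [0.285, 0.959, -0.002], [0.0, -0.002, -1.0]]
ft_force: [-1.4, -1.4, -0.5]
width: 0.677
gripper_force: 15.0
```

```bash
python3 - <<'E'
from h import *
f,s,c=aim("w8",(.6245,.1525),.048,.03,3);print(s["width"],circ(f,c,(.6245,.1525),.039,.044))
pc=s["eef_pos"]+s["eef_rot"]@np.array([0,0,-.0245]);print("pan",circ(f,c,pc,pc[2],.03),pc)
E
```

```text
w8 6.73 [0.6888 0.1318 0.1497] [-9.585e-01  2.850e-01  5.000e-04] F [-1.4 -1.4 -0.5]
w8 6.78 [0.689  0.1312 0.1498] [-9.582e-01  2.860e-01  1.000e-04] F [-0.3  0.3 -1.2]
w8 6.83 [0.6891 0.1311 0.1499] [-0.9581  0.2863 -0.    ] F [ 0.5 -0.2 -0.9]
[(np.float32(0.6265), np.float32(0.1545), np.float32(0.0292))]
tool offset [0.0667 0.0047 0.1018]
0.6810937794289079 [(np.float32(0.6265), np.float32(0.1527), np.float32(0.0436))]
pan [(np.float64(0.6701), np.float64(0.1284), np.float32(0.0299)), (np.float64(0.6719), np.float64(0.1398), np.float32(0.0298))] [0.68912747 0.13116872 0.17435246]
```

View pics/w8.png

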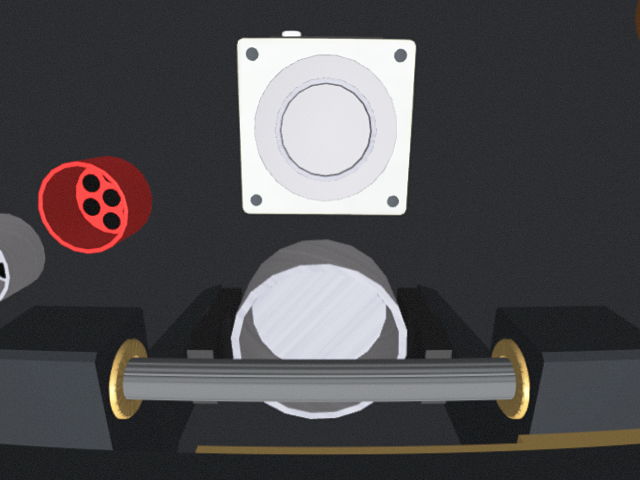

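The collar is clearly visible at (326,130) and the pan is held straight. I'll move over it and descend.

Call:
play_rows(
  dp=[
    [0.035,0.002,0],
    [0.067,0.003,0],
    [0.067,0.003,0.02],
    [0.067,0.003,0.05],
    [0.067,0.003,0.07],
  ],
  twist=[0,0,0,0,0],
  hand=[255,255,255,255,255],
)

```text
clock: 7.3
eef_pos: [0.6251, 0.1546, 0.0788]
eef_rot: [[-0.959, 0.284, -0.001], [0.284, 0.959, -0.001], [0.001, -0.001, -1.0]]
ft_force: [-0.0, 0.4, -1.8]
width: 0.681
gripper_force: 15.0
```

Call:
play_rows(
  dp=[
    [0,0,0.006],
    [0,0,0.012],
    [0,0,0.018],
    [0,0,0.024],
    [0,0,0.027],
  ],
  twist=[0,0,0,0,0],
  hand=[255,255,255,255,255],
)

```text
clock: 7.72
eef_pos: [0.6264, 0.1557, 0.0529]
eef_rot: [[-0.959, 0.284, 0.001], [0.284, 0.959, 0.0], [-0.001, 0.001, -1.0]]
ft_force: [-0.5, -0.6, -0.7]
width: 0.684
gripper_force: 15.0
```

```bash
python3 - <<'E'
from h import *
f,s,c=wrist("w9");print(s["width"],s["wrist_torque"].round(2))
E
```

```text
w9 7.72 [0.6264 0.1557 0.0529] [-9.588e-01  2.842e-01 -8.000e-04] F [-0.5 -0.6 -0.7]
0.6839550022464567 [-0.02  0.02 -0.01]
```

Call:
play_rows(
  dp=[
    [0,0,0.001],
    [0,0,0.001],
    [0,0,0.002],
    [0,0,0.002],
    [0,0,0.002],
  ],
  twist=[0,0,0,0,0],
  hand=[255,255,255,255,255],
)

```text
clock: 8.18
eef_pos: [0.6263, 0.1558, 0.0517]
eef_rot: [[-0.959, 0.284, 0.001], [0.284, 0.959, 0.0], [-0.001, 0.0, -1.0]]
ft_force: [-1.1, -1.5, 5.1]
width: 0.683
gripper_force: 15.0
```

```bash
python3 - <<'E'
from h import *
f,s,c=wrist("w10");print(s["width"],s["wrist_torque"].round(2))
E
```

```text
w10 8.18 [0.6263 0.1558 0.0517] [-9.588e-01  2.839e-01 -8.000e-04] F [-1.1 -1.5  5.1]
0.6834130784909926 [-0.17  0.36 -0.01]
```

View pics/w10.png

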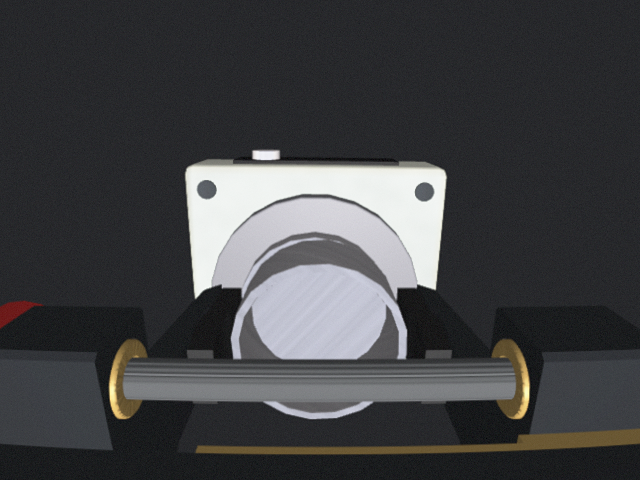

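The pan is home: contact came at TCP z 0.0517, so the pan origin is at 41 mm. The picture shows it in the collar at (320,330). I'll release, lift, and take a check view on the way to the fine sieve.

Call:
play_rows(
  dp=[
    [0,0,0],
    [0,0,-0.001],
    [0,0,-0.001],
    [0,0,-0.001],
    [0,0,-0.001],
  ],
  twist=[0,0,0,0,0],
  hand=[0,0,0,0,0],
)

```text
clock: 8.65
eef_pos: [0.626, 0.1559, 0.0516]
eef_rot: [[-0.959, 0.284, 0.0], [0.284, 0.959, 0.0], [0.0, 0.0, -1.0]]
ft_force: [0.7, 0.7, -0.0]
width: 1.0
gripper_force: 0.0
```

Call:
play_rows(
  dp=[
    [0,0,-0.001],
    [0,0,-0.02],
    [0,0,-0.06],
    [0,0,-0.1],
    [0,0,-0.14],
  ],
  twist=[0,0,0,0,0],
  hand=[0,0,0,0,0],
)

```text
clock: 9.07
eef_pos: [0.6254, 0.1556, 0.1929]
eef_rot: [[-0.959, 0.284, -0.001], [0.284, 0.959, -0.0], [0.001, -0.001, -1.0]]
ft_force: [0.6, 0.2, 0.9]
width: 0.998
gripper_force: 0.0
```

```bash
python3 - <<'E'
from h import *
f,s,c=aim("w11",(.6265,.154),.076,.03,4);print(circ(f,c,(.6265,.154),.039,.044),s["width"])
d=np.array([.4308,-.0185,0])-s["eef_pos"];print((s["eef_rot"].T@d).round(3))
E
```

```text
w11 9.07 [0.6254 0.1556 0.1929] [-0.9589  0.2837  0.0012] F [0.6 0.2 0.9]
w11 9.12 [0.6304 0.1571 0.2019] [-0.9586  0.2844 -0.0114] F [1.2 0.8 4. ]
w11 9.17 [0.6304 0.1572 0.1989] [-0.9587  0.2843 -0.0114] F [0.4 0.6 0.5]
w11 9.22 [0.6283 0.1565 0.1955] [-0.9587  0.2842 -0.0065] F [ 0.1  0.6 -1.1]
[(np.float32(0.6255), np.float32(0.1536), np.float32(0.0295))]
tool offset [ 0.0027 -0.0041  0.1195]
[(np.float32(0.6255), np.float32(0.15), np.float32(0.0433))] 0.9984754151874735
[ 0.141 -0.225  0.194]
```

Call:
play_rows(
  dp=[
    [0.02,-0.033,0],
    [0.041,-0.066,0],
    [0.062,-0.099,0],
    [0.083,-0.132,0],
    [0.104,-0.165,0],
  ],
  twist=[0,0,0,0,0],
  hand=[0,0,0,0,0],
)

```text
clock: 9.68
eef_pos: [0.4764, 0.0259, 0.1902]
eef_rot: [[-0.959, 0.283, -0.004], [0.283, 0.959, -0.0], [0.004, -0.002, -1.0]]
ft_force: [0.5, -0.7, 0.3]
width: 1.004
gripper_force: 0.0
```

Call:
play_rows(
  dp=[
    [0.02,-0.03,0.01],
    [0.037,-0.05,0.03],
    [0.037,-0.06,0.04],
    [0.037,-0.06,0.04],
    [0.037,-0.06,0.04],
  ],
  twist=[0,0,0,0,0],
  hand=[0,0,0,0,0],
)

```text
clock: 10.1
eef_pos: [0.4262, -0.02, 0.1507]
eef_rot: [[-0.959, 0.285, -0.003], [0.285, 0.959, 0.0], [0.003, -0.001, -1.0]]
ft_force: [-0.7, 0.4, -0.9]
width: 1.0
gripper_force: 0.0
```

```bash
python3 - <<'E'
from h import *
aim("w12",(.4308,-.0185),.035,.03,3)
E
```

```text
w12 10.1 [ 0.4262 -0.02    0.1507] [-0.9586  0.2846  0.0027] F [-0.7  0.4 -0.9]
w12 10.15 [ 0.4275 -0.0192  0.1513] [-9.590e-01  2.834e-01  5.000e-04] F [0.1 1.3 0.2]
w12 10.2 [ 0.428  -0.0189  0.1516] [-9.592e-01  2.827e-01 -7.000e-04] F [ 0.4  0.7 -0.1]
[(np.float32(0.4304), np.float32(-0.0177), np.float32(0.0298))]
tool offset [-0.0019  0.0017  0.1166]
```

Call:
play_rows(
  dp=[
    [-0.002,0.001,0.035],
    [-0.002,0.001,0.07],
    [-0.002,0.001,0.105],
    [-0.002,0.001,0.13],
    [-0.002,0.001,0.141],
  ],
  twist=[0,0,0,0,0],
  hand=[0,0,0,0,0],
)

```text
clock: 10.67
eef_pos: [0.4232, -0.0206, 0.0456]
eef_rot: [[-0.96, 0.279, -0.036], [0.279, 0.96, -0.007], [0.033, -0.016, -0.999]]
ft_force: [-0.5, -0.2, -0.3]
width: 0.997
gripper_force: 0.0
```

Call:
play_rows(
  dp=[
    [0,0,0],
    [0,0,0],
    [0,0,0],
    [0,0,0],
    [0,0,0],
  ],
  twist=[0,0,0,0,0],
  hand=[0,0,255,255,255],
  grip_force=15,
)

```text
clock: 11.08
eef_pos: [0.422, -0.0218, 0.0473]
eef_rot: [[-0.959, 0.281, -0.036], [0.282, 0.959, -0.007], [0.033, -0.016, -0.999]]
ft_force: [-0.2, -0.6, 0.8]
width: 0.797
gripper_force: 0.0
```

Call:
play_rows(
  dp=[
    [0,0,0],
    [0,0,0],
    [0,0,0],
    [0,0,0],
    [0,0,0],
  ],
  twist=[0,0,0,0,0],
  hand=[255,255,255,255,255],
)

```text
clock: 11.5
eef_pos: [0.4213, -0.0219, 0.0467]
eef_rot: [[-0.959, 0.281, -0.038], [0.282, 0.96, -0.007], [0.035, -0.017, -0.999]]
ft_force: [0.1, 0.7, 1.1]
width: 0.419
gripper_force: 0.0
```

```bash
python3 - <<'E'
from h import *
f,s,c=aim("w13",(.4304,-.018),.035,.03,1);print(s["width"],s["gripper_force"])
t=np.array([.691,.133,0])-s["eef_pos"];print((s["eef_rot"].T@t).round(3))
E
```

```text
w13 11.5 [ 0.4213 -0.0219  0.0467] [-0.9589  0.2816  0.0345] F [0.1 0.7 1.1]
[(np.float32(0.4318), np.float32(-0.0184), np.float32(0.0295))]
tool offset [-0.0095  0.0065  0.0112]
0.41908391459756383 0.0
[-0.217  0.225  0.035]
```

View pics/w13.png

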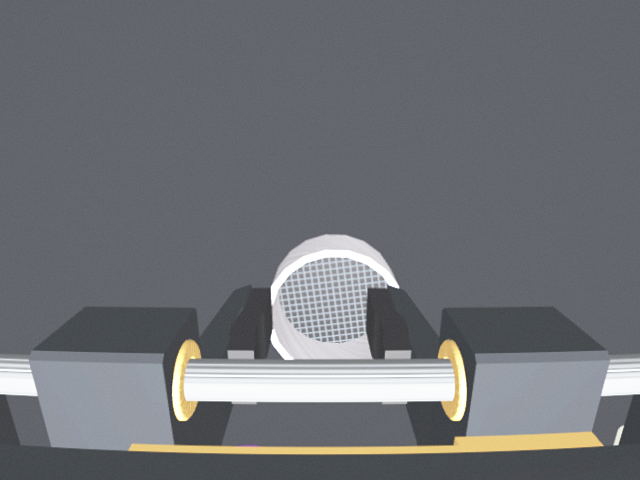

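The hand stopped short at z 0.047, above the sieve, so the fingers closed in free air and the sieve is untouched. I'll check which joint limits it.

Call:
play_rows(
  dp=[
    [0,0,-0.02],
    [0,0,-0.05],
    [0,0,-0.05],
    [0,0,-0.05],
    [0,0,-0.05],
  ],
  twist=[0,0,0,0,0],
  hand=[0,0,0,0,0],
)

```text
clock: 11.97
eef_pos: [0.4231, -0.0219, 0.0964]
eef_rot: [[-0.959, 0.282, -0.038], [0.282, 0.959, -0.007], [0.034, -0.017, -0.999]]
ft_force: [-0.1, -0.2, 0.4]
width: 0.729
gripper_force: 0.0
```

```bash
python3 - <<'E'
from h import *
f,s=pickle.load(open("w13.pkl","rb"));print(s["qpos"].round(3))
f,s=pickle.load(open("w7.pkl","rb"));print("pan",s["qpos"].round(3))
f,s=pickle.load(open("w10.pkl","rb"));print("shk",s["qpos"].round(3))
f,s,c=wrist("w14");print(s["qpos"].round(3))
E
```

```text
[-0.011  0.851 -0.081  2.266  0.789  0.092  0.432]
pan [ 0.484  0.955 -0.096  1.944  0.312  0.255  1.409]
shk [-0.264  0.959 -0.097  1.623  0.148  0.566  0.839]
w14 11.97 [ 0.4231 -0.0219  0.0964] [-0.9587  0.2822  0.0344] F [-0.1 -0.2  0.4]
[ 0.111  0.746 -0.275  2.237  0.724  0.286  0.481]
```

```bash
cat > kin.py <<'E'
import numpy as np
from scipy.spatial.transform import Rotation as Ro
E=lambda a,v:Ro.from_euler(a,v).as_matrix()
def fk(q,p,sg):
    d1,a1,L1,a2,L2,a3,L3,c=p
    R=E('z',sg[0]*q[0]);x=np.array([0,0,d1])
    R=R@E('y',q[1]);R=R@E('z',sg[1]*q[2]);x=x+R@[a1,0,L1]
    R=R@E('y',q[3]);x=x+R@[a2,0,0];R=R@E('z',sg[2]*q[4]);x=x+R@[0,0,L2]
    R=R@E('y',q[5]);R=R@E('z',sg[3]*q[6]+c);x=x+R@[a3,0,L3]
    return x,R
E
python3 - <<'E'
from kin import *
import pickle,glob,itertools
from scipy.optimize import least_squares
D=[pickle.load(open(f,"rb"))[1] for f in glob.glob("w*.pkl")]
best=None
for sg in itertools.product((1,-1),repeat=4):
  for c in (0,np.pi/2,np.pi,-np.pi/2):
    def res(p):
        o=[]
        for s in D:
            x,R=fk(s["qpos"],p,sg);o+=[x-s["eef_pos"],.3*(R-s["eef_rot"]).ravel()]
        return np.concatenate(o)
    r=least_squares(res,[.3,0,.35,0,.35,0,.25,c])
    if best is None or r.cost<best[0]: best=(r.cost,sg,r.x);print(r.cost,sg,r.x.round(4),np.abs(r.fun).max())
pickle.dump(best,open("kin.p","wb"))
E
```

```text
0.26059888585815816 (1, 1, 1, 1) [ 1.3469 -0.5732  0.0041 -0.0482  0.202  -0.799   1.4202 -1.1758] 0.20191667359521448
0.26059888584548907 (1, 1, 1, 1) [ 1.3469 -0.5732  0.0041 -0.0482  0.202  -0.799   1.4201 -1.1758] 0.2019169170269679
0.09630966624278527 (-1, 1, -1, -1) [-3.2960e-01 -5.2000e-02  5.9640e-01  3.4000e-03  3.6070e-01 -3.0000e-04
 -3.1170e-01  1.2989e+00] 0.10478206160006642
0.09630966624251538 (-1, 1, -1, -1) [-3.2960e-01 -5.2000e-02  5.9640e-01  3.4000e-03  3.6070e-01 -3.0000e-04
 -3.1170e-01  1.2989e+00] 0.10478206106701275
0.005175171591290041 (-1, -1, -1, -1) [ 0.3937 -0.086   0.5875  0.0081  0.3464 -0.0599  0.4431  1.5759] 0.040588681486088574
0.005175171591289709 (-1, -1, -1, -1) [ 0.3937 -0.086   0.5875  0.0081  0.3464 -0.0599  0.4431  1.5759] 0.04058868295888046
```

```bash
cat > kin.py <<'E'
import numpy as np
from scipy.spatial.transform import Rotation as Ro
E=lambda a,v:Ro.from_euler(a,v).as_matrix()
def fk(q,p):
    d1,a1,L1,a2,L2,a3,L3=p[:7];q=np.asarray(q)+p[7:14]
    R=E('z',-q[0]);x=np.array([0,0,d1])
    R=R@E('y',q[1]);R=R@E('z',-q[2]);x=x+R@[a1,0,L1]
    R=R@E('y',q[3]);x=x+R@[a2,p[14],0];R=R@E('z',-q[4]);x=x+R@[0,0,L2]
    R=R@E('y',q[5]);x=x+R@[a3,p[15],0];R=R@E('z',-q[6]);x=x+R@[0,0,L3]
    return x,R
E
python3 - <<'E'
from kin import *
import pickle,glob
from scipy.optimize import least_squares
D=[pickle.load(open(f,"rb"))[1] for f in glob.glob("w*.pkl")]
def res(p):
    o=[]
    for s in D:
        x,R=fk(s["qpos"],p);o+=[x-s["eef_pos"],.3*(R-s["eef_rot"]).ravel()]
    return np.concatenate(o+[p[7:14]*1e-3,p[14:]*1e-3])
b=None
rng=np.random.default_rng(0)
for i in range(12):
    r=least_squares(res,np.r_[.3+.1*rng.normal(),0,.4,0,.35,0,.25+.1*rng.normal(),rng.normal(size=6)*.1,-1.576+.1*rng.normal(),0,0])
    if b is None or r.cost<b.cost:b=r
print(b.cost,b.x.round(3),np.abs(b.fun).max())
pickle.dump(b.x,open("kin.p","wb"))
E
```

```text
5.13076906725779e-06 [ 4.290e-01 -1.000e-03  5.680e-01 -1.000e-03  3.450e-01  4.000e-03
  4.120e-01  4.000e-03 -4.000e-03  1.000e-03  5.000e-03 -2.000e-03
 -2.000e-03 -1.565e+00 -3.700e-02 -5.000e-03] 0.001565031330044602
```

```bash
python3 - <<'E'
from kin import *
import pickle
from scipy.optimize import least_squares
p=pickle.load(open("kin.p","rb"))
lo=np.array([-3.01,-.46,-1.47,.13,-1,.04,-2.66]);hi=np.array([3.01,2.08,1.51,2.56,4.14,2.09,2.66])
def down(yaw):
    x=np.array([np.cos(yaw),np.sin(yaw),0]);z=np.array([0,0,-1.]);return np.stack([x,np.cross(z,x),z],1)
y0=np.arctan2(.283,-.959)
w14=pickle.load(open("w14.pkl","rb"))[1]["qpos"]
rng=np.random.default_rng(1)
for z in(.1,.06,.016):
  sols=[]
  for yaw in (y0,):
    for i in range(60):
      q0=np.clip(w14+rng.normal(size=7)*[.4,.3,.6,.3,1,.3,1],lo+.02,hi-.02)
      f=lambda q:np.r_[(np.array(fk(q,p)[0])-[.4305,-.018,z])*10,(fk(q,p)[1]-down(yaw)).ravel(),.01*(q-q0)]
      r=least_squares(f,q0,bounds=(lo+.01,hi-.01))
      if np.abs(r.fun[:12]).max()<.02: sols.append(r.x)
  sols=sorted(sols,key=lambda q:q[4]);print(z,len(sols))
  for q in sols[::max(1,len(sols)//9)]:print(q.round(2))
E
```

```text
0.1 57
[-0.13  0.74  0.12  2.24 -0.47  0.18  1.7 ]
[-0.07  0.73  0.01  2.25 -0.05  0.16  1.28]
[-0.04  0.73 -0.04  2.25  0.15  0.16  1.06]
[ 0.04  0.73 -0.17  2.26  0.63  0.2   0.58]
[ 0.09  0.73 -0.24  2.26  0.78  0.23  0.42]
[ 0.13  0.73 -0.31  2.26  0.9   0.26  0.3 ]
[ 0.18  0.74 -0.39  2.27  1.    0.31  0.19]
[ 0.26  0.76 -0.52  2.27  1.1   0.39  0.08]
[ 0.37  0.8  -0.72  2.27  1.19  0.53 -0.04]
[ 0.44  0.83 -0.84  2.27  1.23  0.63 -0.08]
0.06 60
[-0.11  0.83  0.11  2.26 -0.99  0.1   2.23]
[-0.06  0.82 -0.01  2.27  0.11  0.05  1.11]
[-0.05  0.82 -0.03  2.27  0.39  0.05  0.83]
[-0.04  0.82 -0.03  2.27  0.48  0.05  0.74]
[-0.04  0.82 -0.04  2.28  0.61  0.05  0.61]
[-0.03  0.82 -0.06  2.28  0.85  0.06  0.37]
[ 0.03  0.82 -0.15  2.29  1.22  0.12 -0.01]
[ 0.19  0.84 -0.41  2.29  1.39  0.31 -0.19]
[ 0.26  0.85 -0.53  2.29  1.4   0.4  -0.21]
[ 0.38  0.9  -0.74  2.29  1.41  0.57 -0.24]
0.016 51
[ 0.54  1.14 -1.07  2.3   1.55  0.92 -0.36]
[ 0.42  1.04 -0.83  2.3   1.59  0.69 -0.39]
[ 0.41  1.03 -0.8   2.3   1.59  0.66 -0.39]
[ 0.37  1.01 -0.72  2.3   1.61  0.59 -0.41]
[ 0.34  0.99 -0.67  2.3   1.62  0.54 -0.42]
[ 0.32  0.98 -0.64  2.3   1.63  0.52 -0.43]
[ 0.26  0.96 -0.53  2.3   1.67  0.43 -0.46]
[ 0.25  0.95 -0.51  2.3   1.68  0.41 -0.47]
[ 0.22  0.95 -0.45  2.3   1.71  0.36 -0.5 ]
[ 0.19  0.94 -0.42  2.3   1.74  0.34 -0.52]
[ 0.    0.92 -0.07  2.3   2.51  0.1  -1.28]
```

Call:
play_rows(
  dp=[
    [0,0,0],
    [0,0,0],
    [0,0,0],
    [0,0,0],
    [0,0,0],
  ],
  twist=[0,0,0,0,0],
  hand=[0,0,0,0,0],
)

```text
clock: 12.43
eef_pos: [0.423, -0.0215, 0.0964]
eef_rot: [[-0.959, 0.281, -0.039], [0.281, 0.96, -0.007], [0.035, -0.017, -0.999]]
ft_force: [0.3, 0.4, 0.0]
width: 0.999
gripper_force: 0.0
```

```bash
python3 - <<'E'
from h import *
f,s,c=aim("w15",(.4308,-.0185),.035,.03,1);print(s["qpos"].round(3),s["eef_rot"].round(3))
E
```

```text
w15 12.43 [ 0.423  -0.0215  0.0964] [-0.9589  0.2814  0.0351] F [0.3 0.4 0. ]
[(np.float32(0.4286), np.float32(-0.0183), np.float32(0.0294))]
tool offset [-0.0066  0.0057  0.0611]
[ 0.111  0.746 -0.275  2.237  0.724  0.287  0.481] [[-0.959  0.281 -0.039]
 [ 0.281  0.96  -0.007]
 [ 0.035 -0.017 -0.999]]
```

The missed descent left a small tilt of about 0.04 rad in the commanded pose. It lies mainly about the closing axis, so a piece stays upright if I use the same tilt to pick and place. I'll descend slowly so the elbow can swing.

Call:
play_rows(
  dp=[
    [-0.006,0.0055,0.005],
    [-0.0065,0.0055,0.01],
    [-0.0065,0.0055,0.015],
    [-0.0065,0.006,0.02],
    [-0.007,0.006,0.025],
  ],
  twist=[0,0,0,0,0],
  hand=[0,0,0,0,0],
)

```text
clock: 12.9
eef_pos: [0.4303, -0.0179, 0.0706]
eef_rot: [[-0.959, 0.281, -0.039], [0.281, 0.96, -0.007], [0.035, -0.017, -0.999]]
ft_force: [-0.1, -0.0, 0.2]
width: 0.998
gripper_force: 0.0
```

```bash
python3 - <<'E'
from bench import readout
s=readout.observe();print(s["qpos"].round(3),s["eef_rot"].round(3))
E
```

```text
[ 0.06   0.801 -0.208  2.229  0.761  0.222  0.446] [[-0.959  0.281 -0.039]
 [ 0.281  0.96  -0.007]
 [ 0.035 -0.017 -0.999]]
```

```bash
cat >> kin.py <<'E'
import pickle
P=pickle.load(open("kin.p","rb"))
def step(q,x,R,lam=1e-4):
    """min-norm IK to pose x,R"""
    for _ in range(4):
        a,A=fk(q,P);e=np.r_[x-a,Ro.from_matrix(R@A.T).as_rotvec()]
        J=np.zeros((6,7))
        for i in range(7):
            h=np.zeros(7);h[i]=1e-5;b,B=fk(q+h,P);J[:,i]=np.r_[b-a,Ro.from_matrix(B@A.T).as_rotvec()]/1e-5
        q=q+J.T@np.linalg.solve(J@J.T+lam*np.eye(6),e)
    return q
def run(q,dp,tw,n):
    """n rows, straight move in tool axes with twist"""
    x,R=fk(q,P)
    for k in range(1,n+1): q=step(q,x+R@(np.array(dp)*k/n),R@E('z',tw*k/n))
    return q
E
python3 - <<'E'
from kin import *
q=pickle.load(open("w15.pkl","rb"))[1]["qpos"]
print("obs [.06 .801 -.208 2.229 .761 .222 .446]");q=run(q,[-.007,.006,.025],0,10);print(q.round(3))
for tw in(1.5,2.5,-1.5,-2.5):
    a=run(q,[0,0,0],tw,40);print(tw,a.round(2));
    b=run(a,[0,0,.055],0,60);print("    low",b.round(2),fk(b,P)[0].round(3))
# earlier check: w12 -> w13-ish
E
```

```text
obs [.06 .801 -.208 2.229 .761 .222 .446]
[ 0.061  0.801 -0.209  2.227  0.758  0.223  0.449]
1.5 [-0.06  0.81 -0.01  2.21  0.05  0.16 -0.33]
    low [-0.07  0.93  0.    2.23  0.05  0.02 -0.33] [ 0.429 -0.019  0.015]
2.5 [-0.12  0.82  0.11  2.21 -0.43  0.18 -0.84]
    low [-0.07  0.93  0.02  2.22 -0.44  0.03 -0.83] [ 0.429 -0.019  0.015]
-1.5 [ 0.29  0.84 -0.58  2.23  1.16  0.46  1.52]
    low [ 0.23  0.95 -0.48  2.25  1.48  0.39  1.23] [ 0.429 -0.019  0.015]
-2.5 [ 0.4   0.89 -0.78  2.24  1.24  0.62  2.43]
    low [ 0.36  1.   -0.71  2.25  1.48  0.59  2.22] [ 0.429 -0.019  0.015]
```

The min-norm model reproduces the arm exactly. I'll look for the smallest twist that keeps joint 6 in range, and check the transfer to the shaker with that yaw.

```bash
python3 - <<'E'
from kin import *
from bench import readout
q=readout.observe()["qpos"]
for tw in(-.3,-.5,-.7,-.9,-1.1):
    a=run(q,[0,0,0],tw,30);b=run(a,[0,0,.055],0,40);x,R=fk(b,P)
    print(tw,b.round(2),x.round(4))
    c=run(b,[0,0,-.17],0,30);x,R=fk(c,P);c=run(c,R.T@(np.array([.626,.155,.2])-x),0,30);x,R=fk(c,P)
    d=run(c,[0,0,.12],0,20);print("   shaker",c.round(2),d.round(2))
E
```

```text
-0.3 [-0.06  0.93 -0.    2.25  0.97  0.01  0.55] [ 0.4285 -0.0186  0.0152]
   shaker [ 0.01  0.83 -0.63  1.49  0.51  1.03  0.84] [-0.03  0.97 -0.55  1.58  0.62  0.81  0.75]
-0.5 [-0.06  0.93 -0.    2.25  1.09  0.01  0.63] [ 0.4285 -0.0186  0.0152]
   shaker [ 0.03  0.84 -0.67  1.49  0.55  1.05  1.  ] [-0.01  0.98 -0.59  1.59  0.66  0.83  0.91]
-0.7 [-0.07  0.93  0.    2.25  1.24  0.    0.68] [ 0.4285 -0.0186  0.0152]
   shaker [ 0.05  0.85 -0.72  1.49  0.58  1.06  1.18] [ 0.01  0.99 -0.63  1.59  0.7   0.85  1.08]
-0.9 [ 0.02  0.92 -0.13  2.26  1.52  0.11  0.6 ] [ 0.4285 -0.0186  0.0152]
   shaker [ 0.06  0.85 -0.74  1.49  0.6   1.07  1.36] [ 0.02  0.99 -0.66  1.59  0.72  0.86  1.26]
-1.1 [ 0.12  0.93 -0.3   2.25  1.5   0.25  0.82] [ 0.4285 -0.0186  0.0152]
   shaker [ 0.07  0.86 -0.77  1.49  0.63  1.09  1.54] [ 0.04  1.   -0.69  1.59  0.75  0.88  1.44]
```

Call:
play_rows(
  dp=[
    [0,0,0],
    [0,0,0],
    [0,0,0],
    [0,0,0],
    [0,0,0],
  ],
  twist=[-0.08,-0.16,-0.24,-0.32,-0.4],
  hand=[0,0,0,0,0],
)

```text
clock: 13.32
eef_pos: [0.4303, -0.018, 0.0708]
eef_rot: [[-0.992, -0.119, -0.039], [-0.118, 0.993, -0.007], [0.039, -0.002, -0.999]]
ft_force: [0.1, 0.7, -0.5]
width: 1.003
gripper_force: 0.0
```

Call:
play_rows(
  dp=[
    [0,0,0],
    [0,0,0],
    [0,0,0],
    [0,0,0],
    [0,0,0],
  ],
  twist=[-0.08,-0.16,-0.24,-0.32,-0.4],
  hand=[0,0,0,0,0],
)

```text
clock: 13.73
eef_pos: [0.4302, -0.018, 0.0708]
eef_rot: [[-0.868, -0.495, -0.039], [-0.496, 0.869, -0.007], [0.037, 0.013, -0.999]]
ft_force: [-0.5, 0.4, 0.0]
width: 0.998
gripper_force: 0.0
```

Call:
play_rows(
  dp=[
    [0,0,0],
    [0,0,0],
    [0,0,0],
    [0,0,0],
    [0,0,0],
  ],
  twist=[-0.07,-0.14,-0.21,-0.28,-0.3],
  hand=[0,0,0,0,0],
)

```text
clock: 14.15
eef_pos: [0.4302, -0.0181, 0.0708]
eef_rot: [[-0.684, -0.729, -0.039], [-0.729, 0.685, -0.006], [0.031, 0.024, -0.999]]
ft_force: [-1.3, -0.1, 0.2]
width: 1.002
gripper_force: 0.0
```

```bash
python3 - <<'E'
from h import *
f,s,c=aim("w16",(.4308,-.0185),.035,.03,1);print(s["qpos"].round(3),s["eef_rot"].round(3))
print("to (.4303,-.018,.014):",(s["eef_rot"].T@(np.array([.4303,-.018,.014])-s["eef_pos"])).round(4))
E
```

```text
w16 14.15 [ 0.4302 -0.0181  0.0708] [-0.6839 -0.7289  0.0314] F [-1.3 -0.1  0.2]
[(np.float32(0.4304), np.float32(-0.0219), np.float32(0.0296))]
tool offset [ 0.0015 -0.0036  0.0358]
[ 0.231  0.833 -0.487  2.22   1.095  0.402  1.201] [[-0.684 -0.729 -0.039]
 [-0.729  0.685 -0.006]
 [ 0.031  0.024 -0.999]]
to (.4303,-.018,.014): [-0.0019 -0.0014  0.0567]
```

Call:
play_rows(
  dp=[
    [0,-0.001,0.006],
    [0,-0.002,0.012],
    [0,-0.003,0.018],
    [0,-0.003,0.024],
    [0,-0.003,0.03],
  ],
  twist=[0,0,0,0,0],
  hand=[0,0,0,0,0],
)

```text
clock: 14.62
eef_pos: [0.4316, -0.0203, 0.0405]
eef_rot: [[-0.687, -0.726, -0.038], [-0.726, 0.687, -0.007], [0.031, 0.023, -0.999]]
ft_force: [-0.0, -0.5, 0.8]
width: 0.999
gripper_force: 0.0
```

Call:
play_rows(
  dp=[
    [0,0,0.006],
    [0,0,0.012],
    [0,0,0.018],
    [0,0,0.024],
    [0,0,0.026],
  ],
  twist=[0,0,0,0,0],
  hand=[0,0,0,0,0],
)

```text
clock: 15.03
eef_pos: [0.4302, -0.0203, 0.0143]
eef_rot: [[-0.686, -0.727, -0.039], [-0.727, 0.687, -0.007], [0.032, 0.024, -0.999]]
ft_force: [0.8, 0.8, -0.1]
width: 1.003
gripper_force: 0.0
```

```bash
python3 - <<'E'
from h import *
f,s,c=aim("w17",(.4308,-.0185),.035,.03,1);print(s["qpos"].round(3),s["eef_rot"].round(3))
E
```

```text
w17 15.03 [ 0.4302 -0.0203  0.0143] [-0.6859 -0.727   0.0321] F [ 0.8  0.8 -0.1]
[(np.float32(0.431), np.float32(-0.0201), np.float32(0.0299))]
tool offset [-0.      0.0001 -0.0208]
[ 0.129  0.936 -0.311  2.233  1.429  0.256  0.891] [[-0.686 -0.727 -0.039]
 [-0.727  0.687 -0.007]
 [ 0.032  0.024 -0.999]]
```

Call:
play_rows(
  dp=[
    [0,0,0],
    [0,0,0],
    [0,0,0],
    [0,0,0],
    [0,0,0],
  ],
  twist=[0,0,0,0,0],
  hand=[255,255,255,255,255],
  grip_force=12,
)

```text
clock: 15.5
eef_pos: [0.4308, -0.0203, 0.0155]
eef_rot: [[-0.686, -0.727, -0.038], [-0.727, 0.686, -0.006], [0.03, 0.023, -0.999]]
ft_force: [0.5, 0.3, 1.6]
width: 0.686
gripper_force: 12.0
```

Call:
play_rows(
  dp=[
    [0,0,0],
    [0,0,0],
    [0,0,0],
    [0,0,0],
    [0,0,0],
  ],
  twist=[0,0,0,0,0],
  hand=[255,255,255,255,255],
)

```text
clock: 15.92
eef_pos: [0.4308, -0.0204, 0.0154]
eef_rot: [[-0.686, -0.727, -0.038], [-0.727, 0.686, -0.006], [0.031, 0.023, -0.999]]
ft_force: [-1.0, 0.4, 4.7]
width: 0.687
gripper_force: 12.0
```

```bash
python3 - <<'E'
from h import *
f,s,c=aim("w18",(.431,-.020),.035,.03,1);print(s["width"],s["gripper_force"])
R,x=s["eef_rot"],s["eef_pos"]
print("lift to z.17",(R.T@[0,0,.155]).round(4))
u=R[:,0].copy();u[2]=0
t=np.array([.626,.155,0])-.068*u;t[2]=.17;print(t,(R.T@(t-x-[0,0,.17-x[2]])).round(4))
E
```

```text
w18 15.92 [ 0.4308 -0.0204  0.0154] [-0.6856 -0.7274  0.0305] F [-1.   0.4  4.7]
[(np.float32(0.43), np.float32(-0.0216), np.float32(0.0291))]
tool offset [ 0.002   0.0002 -0.0195]
0.6870419953532237 11.973942401069735
lift to z.17 [ 0.0047  0.0036 -0.1549]
[0.67261775 0.20446191 0.17      ] [-0.3293 -0.0216 -0.0106]
```

Call:
play_rows(
  dp=[
    [0,0,-0.01],
    [0.001,0.001,-0.04],
    [0.002,0.002,-0.08],
    [0.004,0.003,-0.12],
    [0.005,0.004,-0.155],
  ],
  twist=[0,0,0,0,0],
  hand=[255,255,255,255,255],
)

```text
clock: 16.38
eef_pos: [0.4293, -0.0202, 0.1723]
eef_rot: [[-0.685, -0.727, -0.04], [-0.728, 0.686, -0.006], [0.032, 0.025, -0.999]]
ft_force: [0.2, -0.3, -1.7]
width: 0.687
gripper_force: 12.0
```

Call:
play_rows(
  dp=[
    [-0.03,-0.002,-0.001],
    [-0.065,-0.004,-0.002],
    [-0.1,-0.006,-0.003],
    [-0.135,-0.009,-0.004],
    [-0.17,-0.011,-0.005],
  ],
  twist=[0,0,0,0,0],
  hand=[255,255,255,255,255],
)

```text
clock: 16.8
eef_pos: [0.5557, 0.0962, 0.1695]
eef_rot: [[-0.686, -0.727, -0.039], [-0.727, 0.687, -0.007], [0.032, 0.023, -0.999]]
ft_force: [1.1, -0.8, -1.3]
width: 0.686
gripper_force: 12.0
```

Call:
play_rows(
  dp=[
    [-0.035,-0.002,-0.001],
    [-0.07,-0.004,-0.002],
    [-0.105,-0.006,-0.003],
    [-0.135,-0.009,-0.004],
    [-0.159,-0.011,-0.005],
  ],
  twist=[0,0,0,0,0],
  hand=[255,255,255,255,255],
)

```text
clock: 17.22
eef_pos: [0.6729, 0.2057, 0.1687]
eef_rot: [[-0.685, -0.728, -0.039], [-0.728, 0.686, -0.006], [0.031, 0.024, -0.999]]
ft_force: [0.4, 0.6, -0.6]
width: 0.686
gripper_force: 12.0
```

Call:
play_rows(
  dp=[
    [0,0,0],
    [0,0,0],
    [0,0,0],
    [0,0,0],
    [0,0,0],
  ],
  twist=[0,0,0,0,0],
  hand=[255,255,255,255,255],
)

```text
clock: 17.63
eef_pos: [0.6717, 0.2024, 0.1697]
eef_rot: [[-0.686, -0.726, -0.039], [-0.727, 0.687, -0.008], [0.032, 0.023, -0.999]]
ft_force: [-0.6, -0.4, -0.1]
width: 0.687
gripper_force: 12.0
```

```bash
python3 - <<'E'
from h import *
f,s,c=aim("w19",(.626,.154),.076,.03,1);print(s["width"],circ(f,c,(.626,.154),.039,.044),s["qpos"].round(2))
R,x=s["eef_rot"],s["eef_pos"];print(R.round(3))
for T in ([.626,.154,x[2]],[.626,.154,.105],[.626,.154,.0845]): print(T,(R.T@(np.array(T)-x)).round(4))
E
```

```text
w19 17.63 [0.6717 0.2024 0.1697] [-0.6861 -0.7268  0.0323] F [-0.6 -0.4 -0.1]
[(np.float32(0.628), np.float32(0.1566), np.float32(0.0292))]
tool offset [ 0.0603 -0.0019  0.0957]
0.6871933358116146 [(np.float32(0.628), np.float32(0.1512), np.float32(0.0437))] [-0.04  0.97 -0.7   1.31  0.61  1.13  1.58]
[[-0.686 -0.726 -0.039]
 [-0.727  0.687 -0.008]
 [ 0.032  0.023 -0.999]]
[0.626, 0.154, np.float64(0.1697009585434584)] [ 0.0665 -0.0001  0.0021]
[0.626, 0.154, 0.105] [ 0.0645 -0.0016  0.0668]
[0.626, 0.154, 0.0845] [ 0.0638 -0.002   0.0873]
```

View pics/w19.png

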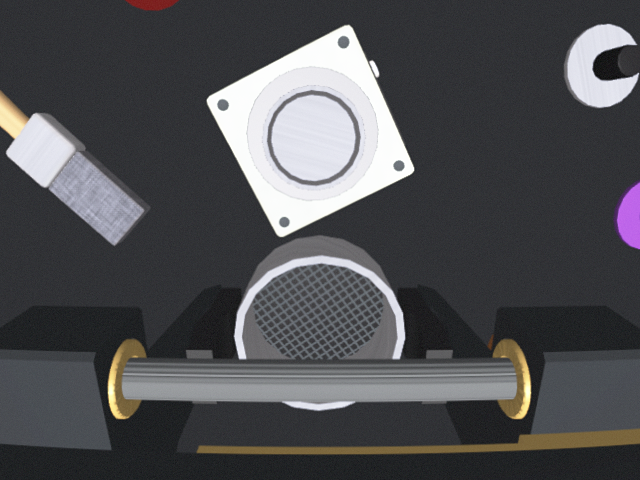

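```bash
python3 - <<'E'
from h import *
L=[pickle.load(open(t+".pkl","rb")) for t in("w11","w19","w8")];Cs=[cam(*l) for l in L]
for z,r in((.076,.03),(.076,.027),(.048,.03),(.048,.027),(.048,.033)):print(z,r,[circ(l[0],c,(.626,.154),z,r,.06,.0015) for l,c in zip(L,Cs)])
p=[proj(c,[*map(float,circ(l[0],c,(.626,.154),.076,.03)[0][:2]),.076])[0] for l,c in zip(L[:2],Cs[:2])]
print("pan rim tri",tri(Cs[:2],p))
p=[proj(c,[*map(float,circ(l[0],c,(.626,.154),.039,.044)[0][:2]),.039])[0] for l,c in zip(L,Cs)]
print("platform tri",tri(Cs,p),tri(Cs[:2],p[:2]))
E
```

```text
0.076 0.03 [[(np.float32(0.6242), np.float32(0.1546), np.float32(0.0297))], [(np.float32(0.6254), np.float32(0.1576), np.float32(0.0299))], [(np.float32(0.6194), np.float32(0.1492), np.float32(0.03))]]
0.076 0.027 [None, [(np.float32(0.6284), np.float32(0.1552), np.float32(0.0265))], [(np.float32(0.626), np.float32(0.1552), np.float32(0.0264))]]
0.048 0.03 [[(np.float32(0.6326), np.float32(0.1522), np.float32(0.0303))], [(np.float32(0.6284), np.float32(0.1558), np.float32(0.0295))], [(np.float32(0.6272), np.float32(0.1552), np.float32(0.0296))]]
0.048 0.027 [[(np.float32(0.6278), np.float32(0.1528), np.float32(0.0268))], [(np.float32(0.6284), np.float32(0.1558), np.float32(0.0266))], [(np.float32(0.626), np.float32(0.1528), np.float32(0.0266))]]
0.048 0.033 [[(np.float32(0.6302), np.float32(0.1528), np.float32(0.0327))], [(np.float32(0.6272), np.float32(0.157), np.float32(0.0325))], [(np.float32(0.6326), np.float32(0.1558), np.float32(0.033))]]
pan rim tri (array([0.62763015, 0.1556762 , 0.06766205]), np.float64(2.332085515121719))
platform tri (array([0.62743945, 0.15193316, 0.03538642]), np.float64(1.356835541005296)) (array([0.62810334, 0.15150432, 0.03259416]), np.float64(0.560632025003656))
```

The pan is standing in the collar: the rim triangulates well above the collar, near (0.626,0.156). The fine sieve is held straight at (320,333). I'll move over and descend in steps.

Call:
play_rows(
  dp=[
    [0.03,0.001,0.001],
    [0.06,0.001,0.002],
    [0.064,0.001,0.02],
    [0.063,0,0.045],
    [0.0625,-0.0005,0.067],
  ],
  twist=[0,0,0,0,0],
  hand=[255,255,255,255,255],
)

```text
clock: 18.1
eef_pos: [0.6271, 0.156, 0.1048]
eef_rot: [[-0.687, -0.726, -0.037], [-0.726, 0.687, -0.007], [0.03, 0.022, -0.999]]
ft_force: [0.1, -0.2, -0.5]
width: 0.685
gripper_force: 12.0
```

Call:
play_rows(
  dp=[
    [0,0,0.002],
    [0,0,0.006],
    [-0.0003,-0.0002,0.01],
    [-0.0005,-0.0004,0.014],
    [-0.0006,-0.0004,0.018],
  ],
  twist=[0,0,0,0,0],
  hand=[255,255,255,255,255],
)

```text
clock: 18.52
eef_pos: [0.6279, 0.1582, 0.0876]
eef_rot: [[-0.686, -0.727, -0.036], [-0.727, 0.686, -0.006], [0.029, 0.022, -0.999]]
ft_force: [0.1, -0.9, 2.0]
width: 0.69
gripper_force: 12.0
```

```bash
python3 - <<'E'
from h import *
f,s,c=wrist("w20");print(s["width"],s["wrist_torque"].round(2))
E
```

```text
w20 18.52 [0.6279 0.1582 0.0876] [-0.6857 -0.7273  0.0289] F [ 0.1 -0.9  2. ]
0.6899218856935532 [-0.03 -0.05 -0.03]
```

Call:
play_rows(
  dp=[
    [0.001,0,0],
    [0.002,0,0.001],
    [0.002,0,0.002],
    [0.002,0,0.003],
    [0.002,0,0.004],
  ],
  twist=[0,0,0,0,0],
  hand=[255,255,255,255,255],
)

```text
clock: 18.98
eef_pos: [0.626, 0.1562, 0.0843]
eef_rot: [[-0.686, -0.727, -0.037], [-0.727, 0.686, -0.007], [0.03, 0.022, -0.999]]
ft_force: [-2.7, -2.8, 15.6]
width: 0.684
gripper_force: 12.0
```

```bash
python3 - <<'E'
from h import *
f,s,c=wrist("w21");print(s["width"],s["wrist_torque"].round(2))
E
```

```text
w21 18.98 [0.626  0.1562 0.0843] [-0.6858 -0.7271  0.0305] F [-2.7 -2.8 15.6]
0.6844216416959774 [-0.62  0.71  0.  ]
```

View pics/w21.png

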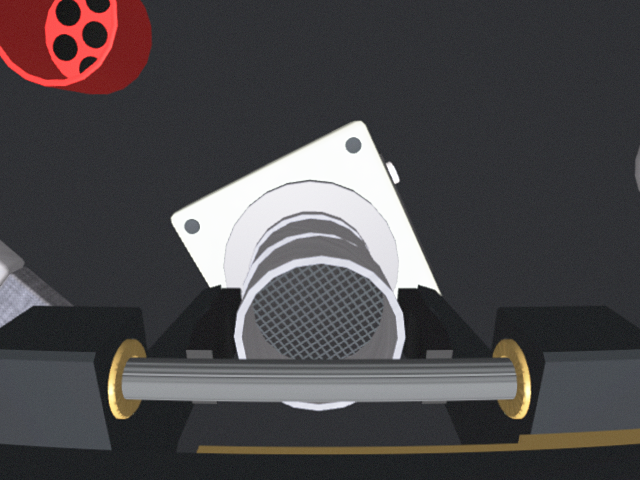

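The sieve bottomed out at z 0.0843 against 0.0844 expected, and the shells sit flush under it. I'll relieve the force, release and lift vertically.

Call:
play_rows(
  dp=[
    [0,0,-0.001],
    [0,0,-0.001],
    [0,0,-0.001],
    [0,0,-0.001],
    [0,0,-0.001],
  ],
  twist=[0,0,0,0,0],
  hand=[255,0,0,0,0],
)

```text
clock: 19.45
eef_pos: [0.6254, 0.1566, 0.0835]
eef_rot: [[-0.685, -0.727, -0.038], [-0.728, 0.686, -0.006], [0.031, 0.024, -0.999]]
ft_force: [0.1, 0.2, -0.3]
width: 0.966
gripper_force: 0.0
```

Call:
play_rows(
  dp=[
    [0,0,0],
    [0,0,-0.005],
    [0.001,0.001,-0.035],
    [0.002,0.002,-0.07],
    [0.003,0.002,-0.1],
  ],
  twist=[0,0,0,0,0],
  hand=[0,0,0,0,0],
)

```text
clock: 19.87
eef_pos: [0.6257, 0.1567, 0.1855]
eef_rot: [[-0.685, -0.727, -0.038], [-0.728, 0.686, -0.006], [0.03, 0.024, -0.999]]
ft_force: [1.3, 0.9, 0.0]
width: 1.0
gripper_force: 0.0
```

```bash
python3 - <<'E'
from h import *
from kin import *
f,s,c=aim("w22",(.626,.156),.104,.03,3);print(s["qpos"].round(2),circ(f,c,(.626,.156),.039,.044))
R,x=s["eef_rot"],s["eef_pos"]
T=np.array([.639,-.107,.20]);print((R.T@(T-x)).round(3))
q=run(s["qpos"],R.T@(T-x),0,30);print(q.round(2));q2=run(q,[0,0,.17],0,30);print(q2.round(2))
E
```

```text
w22 19.87 [0.6257 0.1567 0.1855] [-0.6851 -0.7278  0.0305] F [1.3 0.9 0. ]
w22 19.92 [0.6289 0.1585 0.1921] [-0.686  -0.7273  0.0208] F [1.4 2.  2.7]
w22 19.97 [0.6288 0.1584 0.1897] [-0.6861 -0.7272  0.0211] F [-0.4 -0.2  1.2]
[(np.float32(0.625), np.float32(0.1544), np.float32(0.0298))]
tool offset [ 0.0037 -0.0017  0.0858]
[ 0.05  0.87 -0.72  1.49  0.61  1.04  1.56] [(np.float32(0.6262), np.float32(0.1526), np.float32(0.0436)), (np.float32(0.634), np.float32(0.1646), np.float32(0.0437))]
[ 0.186 -0.189 -0.01 ]
[ 0.46  0.87 -0.75  1.48  0.63  1.08  1.95]
[ 0.41  1.07 -0.62  1.58  0.81  0.8   1.81]
```

Call:
play_rows(
  dp=[
    [0.025,-0.025,-0.005],
    [0.05,-0.05,-0.005],
    [0.075,-0.075,-0.005],
    [0.1,-0.1,-0.005],
    [0.125,-0.125,-0.005],
  ],
  twist=[0,0,0,0,0],
  hand=[0,0,0,0,0],
)

```text
clock: 20.43
eef_pos: [0.6303, -0.0225, 0.1885]
eef_rot: [[-0.685, -0.727, -0.04], [-0.728, 0.686, -0.007], [0.033, 0.024, -0.999]]
ft_force: [0.8, -0.5, 0.3]
width: 0.999
gripper_force: 0.0
```

Call:
play_rows(
  dp=[
    [0.025,-0.025,0.01],
    [0.05,-0.05,0.02],
    [0.061,-0.064,0.03],
    [0.061,-0.064,0.03],
    [0.061,-0.064,0.03],
  ],
  twist=[0,0,0,0,0],
  hand=[0,0,0,0,0],
)

```text
clock: 20.85
eef_pos: [0.634, -0.1088, 0.1586]
eef_rot: [[-0.686, -0.726, -0.041], [-0.727, 0.687, -0.005], [0.032, 0.026, -0.999]]
ft_force: [-0.1, 1.1, 0.2]
width: 1.001
gripper_force: 0.0
```

```bash
python3 - <<'E'
from h import *
f,s,c=aim("w23",(.639,-.107),.047,.03,3)
R,x=s["eef_rot"],s["eef_pos"];print((R.T@(np.array([.639,-.107,.023])-x)).round(4),(R.T@[0,0,-.1]).round(4))
E
```

```text
w23 20.85 [ 0.634  -0.1088  0.1586] [-0.6864 -0.7266  0.0315] F [-0.1  1.1  0.2]
w23 20.9 [ 0.6347 -0.1065  0.1596] [-0.6842 -0.7287  0.0294] F [-0.   1.2 -0.5]
w23 20.95 [ 0.6351 -0.1055  0.1603] [-0.683  -0.7299  0.0285] F [-0.5  0.2  0.2]
[(np.float32(0.6386), np.float32(-0.1086), np.float32(0.0295))]
tool offset [-0.0034 -0.0075  0.1131]
[-0.0055 -0.0073  0.1371] [-0.0029 -0.0025  0.0999]
```

View pics/w23.png

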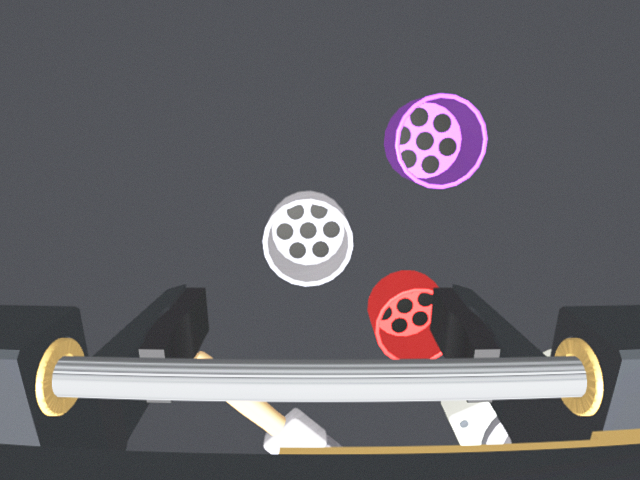

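The coarse sieve (grey rim) is at (308,240). The right finger will come down between purple (440,140) and red (410,315).

Call:
play_rows(
  dp=[
    [-0.003,-0.006,0.02],
    [-0.004,-0.007,0.04],
    [-0.004,-0.0075,0.06],
    [-0.0045,-0.0075,0.08],
    [-0.0045,-0.0075,0.085],
  ],
  twist=[0,0,0,0,0],
  hand=[0,0,0,0,0],
)

```text
clock: 21.42
eef_pos: [0.6387, -0.1089, 0.0726]
eef_rot: [[-0.683, -0.729, -0.042], [-0.73, 0.684, -0.005], [0.033, 0.027, -0.999]]
ft_force: [-1.3, -0.7, -0.5]
width: 0.996
gripper_force: 0.0
```

```bash
python3 - <<'E'
from h import *
f,s,c=aim("w24",(.639,-.107),.047,.03,3)
R,x=s["eef_rot"],s["eef_pos"];print((R.T@(np.array([.639,-.108,.025])-x)).round(4))
E
```

```text
w24 21.42 [ 0.6387 -0.1089  0.0726] [-0.6827 -0.7299  0.0326] F [-1.3 -0.7 -0.5]
w24 21.47 [ 0.6389 -0.1091  0.073 ] [-0.683  -0.7297  0.0325] F [-0.6 -0.  -0.1]
w24 21.52 [ 0.6398 -0.1093  0.0745] [-0.6835 -0.7293  0.0311] F [0.3 0.8 0.4]
[(np.float32(0.6416), np.float32(-0.108), np.float32(0.0296))]
tool offset [-0.0031 -0.0011  0.0274]
[-0.002   0.0003  0.0495]
```

Call:
play_rows(
  dp=[
    [-0.001,0,0.01],
    [-0.0025,0,0.02],
    [-0.0025,0,0.03],
    [-0.0025,0,0.04],
    [-0.0025,0,0.049],
  ],
  twist=[0,0,0,0,0],
  hand=[0,0,0,0,0],
)

```text
clock: 21.98
eef_pos: [0.6396, -0.11, 0.0246]
eef_rot: [[-0.686, -0.727, -0.039], [-0.727, 0.686, -0.007], [0.032, 0.024, -0.999]]
ft_force: [0.2, -0.8, -0.1]
width: 1.003
gripper_force: 0.0
```

Call:
play_rows(
  dp=[
    [0,0,0],
    [0,0,0],
    [0,0,0],
    [0,0,0],
    [0,0,0],
  ],
  twist=[0,0,0,0,0],
  hand=[0,255,255,255,255],
  grip_force=12,
)

```text
clock: 22.4
eef_pos: [0.6404, -0.1098, 0.0265]
eef_rot: [[-0.686, -0.727, -0.037], [-0.727, 0.686, -0.006], [0.03, 0.023, -0.999]]
ft_force: [-1.1, 1.0, 0.9]
width: 0.72
gripper_force: 0.4
```

Call:
play_rows(
  dp=[
    [0,0,0],
    [0,0,0],
    [0,0,0],
    [0,0,0],
    [0,0,0],
  ],
  twist=[0,0,0,0,0],
  hand=[255,255,255,255,255],
)

```text
clock: 22.82
eef_pos: [0.6403, -0.1096, 0.0264]
eef_rot: [[-0.685, -0.727, -0.037], [-0.727, 0.686, -0.006], [0.03, 0.023, -0.999]]
ft_force: [-1.3, 1.0, 5.7]
width: 0.683
gripper_force: 12.0
```

```bash
python3 - <<'E'
from h import *
f,s,c=aim("w25",(.640,-.108),.047,.03,1);print(s["width"],s["gripper_force"])
R,x=s["eef_rot"],s["eef_pos"];print(R.round(3))
print("lift",(R.T@[0,0,.185]).round(4))
u=R[:,0].copy();u[2]=0
t=np.array([.626,.156,0])-.068*u;t[2]=x[2];print((R.T@(t-x)).round(4))
E
```

```text
w25 22.82 [ 0.6403 -0.1096  0.0264] [-0.6855 -0.7275  0.0302] F [-1.3  1.   5.7]
[(np.float32(0.6414), np.float32(-0.1072), np.float32(0.0301))]
tool offset [-0.0019  0.0014 -0.0206]
0.6830474540069162 11.956909925620494
[[-0.685 -0.727 -0.037]
 [-0.727  0.686 -0.006]
 [ 0.03   0.023 -0.999]]
lift [ 0.0056  0.0042 -0.1849]
[-0.2514  0.1927 -0.0032]
```

Call:
play_rows(
  dp=[
    [0,0,-0.01],
    [0.001,0.001,-0.045],
    [0.003,0.002,-0.085],
    [0.005,0.003,-0.125],
    [0.006,0.004,-0.16],
  ],
  twist=[0,0,0,0,0],
  hand=[255,255,255,255,255],
)

```text
clock: 23.28
eef_pos: [0.639, -0.1108, 0.1885]
eef_rot: [[-0.686, -0.727, -0.037], [-0.727, 0.686, -0.007], [0.031, 0.023, -0.999]]
ft_force: [0.9, 0.9, -0.9]
width: 0.691
gripper_force: 12.0
```

Call:
play_rows(
  dp=[
    [-0.02,0.015,-0.01],
    [-0.045,0.034,-0.02],
    [-0.072,0.055,-0.025],
    [-0.1,0.077,-0.025],
    [-0.128,0.098,-0.025],
  ],
  twist=[0,0,0,0,0],
  hand=[255,255,255,255,255],
)

```text
clock: 23.7
eef_pos: [0.6566, 0.0511, 0.2101]
eef_rot: [[-0.686, -0.727, -0.037], [-0.727, 0.687, -0.007], [0.031, 0.022, -0.999]]
ft_force: [1.2, -0.1, -1.6]
width: 0.688
gripper_force: 12.0
```

Call:
play_rows(
  dp=[
    [-0.028,0.021,-0.001],
    [-0.056,0.043,-0.002],
    [-0.084,0.064,-0.003],
    [-0.11,0.084,-0.003],
    [-0.123,0.095,-0.003],
  ],
  twist=[0,0,0,0,0],
  hand=[255,255,255,255,255],
)

```text
clock: 24.12
eef_pos: [0.6707, 0.2105, 0.211]
eef_rot: [[-0.682, -0.73, -0.039], [-0.731, 0.682, -0.003], [0.029, 0.026, -0.999]]
ft_force: [-0.3, 0.5, -0.5]
width: 0.687
gripper_force: 12.0
```

Call:
play_rows(
  dp=[
    [0,0,0],
    [0,0,0],
    [0,0,0],
    [0,0,0],
    [0,0,0],
  ],
  twist=[0,0,0,0,0],
  hand=[255,255,255,255,255],
)

```text
clock: 24.53
eef_pos: [0.6724, 0.2024, 0.2107]
eef_rot: [[-0.687, -0.725, -0.038], [-0.726, 0.688, -0.008], [0.032, 0.022, -0.999]]
ft_force: [0.6, -0.3, -0.4]
width: 0.687
gripper_force: 12.0
```

```bash
python3 - <<'E'
from h import *
f,s,c=aim("w26",(.626,.156),.104,.03,1);print(s["width"],circ(f,c,(.626,.156),.104,.027,.06,.0015))
R,x=s["eef_rot"],s["eef_pos"];print(R.round(3))
for z in (x[2],.145,.1234): print((R.T@(np.array([.626,.156,z])-x)).round(4))
E
```

```text
w26 24.53 [0.6724 0.2024 0.2107] [-0.6875 -0.7255  0.0318] F [ 0.6 -0.3 -0.4]
[(np.float32(0.6268), np.float32(0.158), np.float32(0.0297))]
tool offset [0.0602 0.0002 0.1087]
0.6866835034846341 [(np.float32(0.6272), np.float32(0.1578), np.float32(0.0266))]
[[-0.687 -0.725 -0.038]
 [-0.726  0.688 -0.008]
 [ 0.032  0.022 -0.999]]
[0.0656 0.0018 0.0021]
[0.0635 0.0003 0.0678]
[ 0.0628 -0.0002  0.0894]
```

View pics/w26.png

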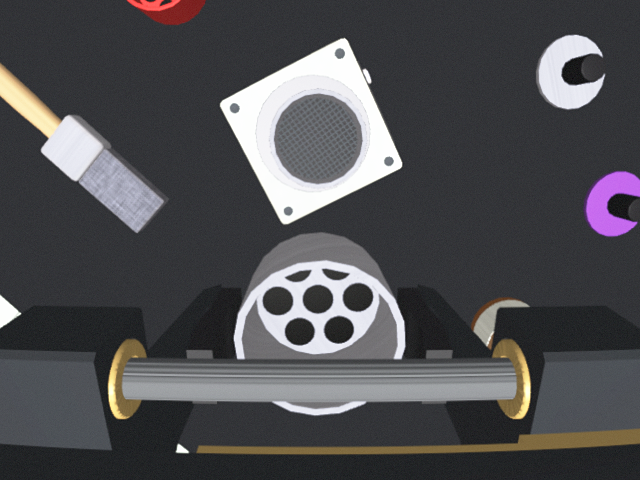

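The fine sieve sits in the tower, with its mesh at (318,138), and the coarse sieve is held straight. I'll place it.

Call:
play_rows(
  dp=[
    [0.03,0.002,0.001],
    [0.06,0.002,0.002],
    [0.065,0.001,0.02],
    [0.064,0.001,0.045],
    [0.064,0.0005,0.067],
  ],
  twist=[0,0,0,0,0],
  hand=[255,255,255,255,255],
)

```text
clock: 25.0
eef_pos: [0.6254, 0.1562, 0.1457]
eef_rot: [[-0.687, -0.726, -0.037], [-0.726, 0.688, -0.007], [0.03, 0.022, -0.999]]
ft_force: [-0.7, 1.5, -1.0]
width: 0.683
gripper_force: 12.0
```

Call:
play_rows(
  dp=[
    [0,0,0],
    [0,0,0.005],
    [-0.0003,-0.0002,0.01],
    [-0.0005,-0.0004,0.014],
    [-0.0006,-0.0004,0.018],
  ],
  twist=[0,0,0,0,0],
  hand=[255,255,255,255,255],
)

```text
clock: 25.42
eef_pos: [0.6259, 0.1585, 0.1285]
eef_rot: [[-0.686, -0.727, -0.036], [-0.727, 0.686, -0.006], [0.029, 0.022, -0.999]]
ft_force: [0.2, -0.4, -1.8]
width: 0.683
gripper_force: 12.0
```

Call:
play_rows(
  dp=[
    [0,0,0.001],
    [0,0,0.002],
    [0,0,0.003],
    [0,0,0.004],
    [0,0,0.004],
  ],
  twist=[0,0,0,0,0],
  hand=[255,255,255,255,255],
)

```text
clock: 25.83
eef_pos: [0.6251, 0.1577, 0.1238]
eef_rot: [[-0.686, -0.727, -0.038], [-0.727, 0.686, -0.007], [0.031, 0.023, -0.999]]
ft_force: [0.4, -0.8, -0.4]
width: 0.685
gripper_force: 12.0
```

```bash
python3 - <<'E'
from h import *
f,s,c=wrist("w27");print(s["width"],s["wrist_torque"].round(2))
E
```

```text
w27 25.83 [0.6251 0.1577 0.1238] [-0.6857 -0.7273  0.0312] F [ 0.4 -0.8 -0.4]
0.6848812115166236 [-0.11  0.04  0.01]
```

View pics/w27.png

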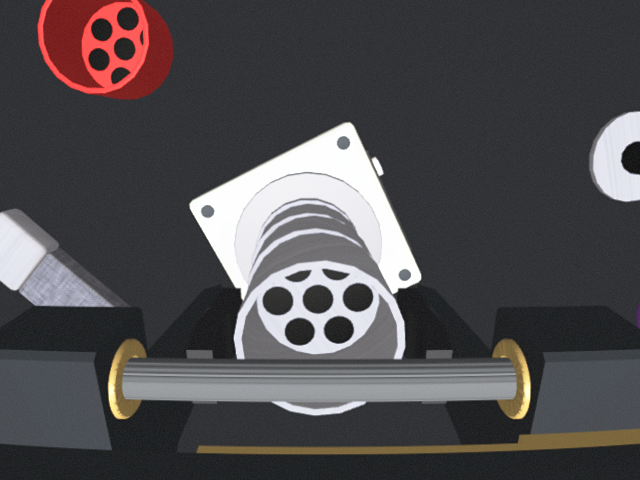

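It is nested, with the shells stacked in line. I'll press 1.5 mm more to confirm it is home, then release.

Call:
play_rows(
  dp=[
    [0,0,0.001],
    [0,0,0.0015],
    [0,0,0.002],
    [0,0,0.002],
    [0,0,0.002],
  ],
  twist=[0,0,0,0,0],
  hand=[255,255,255,255,255],
)

```text
clock: 26.3
eef_pos: [0.6256, 0.1579, 0.1233]
eef_rot: [[-0.686, -0.727, -0.036], [-0.727, 0.687, -0.007], [0.03, 0.022, -0.999]]
ft_force: [-1.3, -2.0, 7.4]
width: 0.682
gripper_force: 12.0
```

Contact came at 0.1233 with 7 N, against 0.1234 expected, so it is home.

Call:
play_rows(
  dp=[
    [0,0,-0.001],
    [0,0,-0.001],
    [0,0,-0.001],
    [0,0,-0.001],
    [0,0,-0.001],
  ],
  twist=[0,0,0,0,0],
  hand=[255,0,0,0,0],
)

```text
clock: 26.72
eef_pos: [0.6248, 0.1585, 0.1226]
eef_rot: [[-0.685, -0.727, -0.038], [-0.728, 0.686, -0.006], [0.031, 0.024, -0.999]]
ft_force: [-0.3, -0.5, 0.0]
width: 0.965
gripper_force: 0.0
```

Call:
play_rows(
  dp=[
    [0,0,0],
    [0,0,-0.005],
    [0.001,0.001,-0.035],
    [0.002,0.002,-0.07],
    [0.003,0.002,-0.1],
  ],
  twist=[0,0,0,0,0],
  hand=[0,0,0,0,0],
)

```text
clock: 27.13
eef_pos: [0.625, 0.1585, 0.2246]
eef_rot: [[-0.685, -0.728, -0.038], [-0.728, 0.686, -0.006], [0.03, 0.024, -0.999]]
ft_force: [0.2, 0.1, 0.8]
width: 1.0
gripper_force: 0.0
```

```bash
python3 - <<'E'
from h import *
from kin import *
f,s,c=aim("w28",(.626,.156),.144,.03,3);print(s["qpos"].round(2))
f2,s2=pickle.load(open("w26.pkl","rb"));c2=cam(f2,s2)
for t in("w26","w19","w22"):
    g=pickle.load(open(t+".pkl","rb"));print(t,circ(g[0],cam(*g),(.433,.262),.017,.03,.05))
R,x=s["eef_rot"],s["eef_pos"]
T=np.array([.433,.262,.22]);print((R.T@(T-x)).round(3))
q=run(s["qpos"],R.T@(T-x),0,30);print(q.round(2))
for tw in (0,.64,-.4):
  q1=run(q,[0,0,.1],tw,30);q2=run(q1,[0,0,.105],0,30);print(tw,q2.round(2),fk(q2,P)[0].round(3))
E
```

```text
w28 27.13 [0.625  0.1585 0.2246] [-0.685  -0.7279  0.0304] F [0.2 0.1 0.8]
w28 27.18 [0.6281 0.1603 0.2313] [-0.686  -0.7273  0.0205] F [1.4 1.7 3.6]
w28 27.23 [0.628  0.1602 0.2288] [-0.6861 -0.7272  0.0209] F [ 0.2  1.4 -0.1]
[(np.float32(0.6262), np.float32(0.1556), np.float32(0.0297))]
tool offset [ 0.0027 -0.0035  0.0848]
[ 0.05  0.83 -0.75  1.45  0.58  1.11  1.59]
w26 [(np.float32(0.437), np.float32(0.2618), np.float32(0.0294))]
w19 [(np.float32(0.4352), np.float32(0.263), np.float32(0.0302))]
w22 [(np.float32(0.4352), np.float32(0.26), np.float32(0.0295))]
[0.06  0.211 0.014]
[-0.17  0.66 -0.74  1.91  0.57  0.82  1.17]
0 [-0.41  0.96 -0.36  2.04  0.96  0.34  0.83] [0.433 0.262 0.01 ]
0.64 [-0.49  0.95 -0.22  2.03  0.69  0.25  0.45] [0.433 0.262 0.01 ]
-0.4 [-0.33  0.98 -0.5   2.04  1.1   0.44  1.09] [0.433 0.262 0.01 ]
```

Call:
play_rows(
  dp=[
    [0.006,0.025,0],
    [0.014,0.055,0],
    [0.023,0.088,0],
    [0.032,0.12,0],
    [0.04,0.15,0.01],
  ],
  twist=[0,0,0,0,0],
  hand=[0,0,0,0,0],
)

```text
clock: 27.7
eef_pos: [0.4868, 0.2326, 0.2179]
eef_rot: [[-0.685, -0.727, -0.038], [-0.727, 0.686, -0.006], [0.03, 0.024, -0.999]]
ft_force: [-0.1, 0.7, 0.6]
width: 0.999
gripper_force: 0.0
```

Call:
play_rows(
  dp=[
    [0.008,0.03,0.02],
    [0.018,0.055,0.04],
    [0.018,0.059,0.05],
    [0.018,0.059,0.06],
    [0.018,0.059,0.06],
  ],
  twist=[0,0,0,0,0],
  hand=[0,0,0,0,0],
)

```text
clock: 28.12
eef_pos: [0.4305, 0.2574, 0.1575]
eef_rot: [[-0.685, -0.727, -0.041], [-0.727, 0.686, -0.009], [0.035, 0.023, -0.999]]
ft_force: [0.3, -0.1, 0.9]
width: 0.999
gripper_force: 0.0
```

Call:
play_rows(
  dp=[
    [0,0,0],
    [0,0,0],
    [0,0,0],
    [0,0,0],
    [0,0,0],
  ],
  twist=[0.12,0.24,0.36,0.48,0.6],
  hand=[0,0,0,0,0],
)

```text
clock: 28.53
eef_pos: [0.4328, 0.2579, 0.1596]
eef_rot: [[-0.978, -0.204, -0.037], [-0.204, 0.979, -0.006], [0.037, 0.001, -0.999]]
ft_force: [-0.3, 0.4, -0.4]
width: 1.002
gripper_force: 0.0
```

Call:
play_rows(
  dp=[
    [0,0,0],
    [0,0,0],
    [0,0,0],
    [0,0,0],
    [0,0,0],
  ],
  twist=[0,0,0,0,0],
  hand=[0,0,0,0,0],
)

```text
clock: 28.95
eef_pos: [0.4311, 0.2585, 0.1595]
eef_rot: [[-0.976, -0.214, -0.038], [-0.214, 0.977, -0.006], [0.039, 0.002, -0.999]]
ft_force: [0.1, -0.3, 0.8]
width: 0.996
gripper_force: 0.0
```

```bash
python3 - <<'E'
from h import *
f,s,c=aim("w29",(.4355,.2615),.017,.03,1);print(circ(f,c,(.4355,.2615),.04,.011,.03),s["qpos"].round(2))
R,x=s["eef_rot"],s["eef_pos"];print(R.round(3),(R.T@(np.array([.4355,.2615,.016])-x)).round(4))
E
```

```text
w29 28.95 [0.4311 0.2585 0.1595] [-0.9762 -0.2136  0.0386] F [ 0.1 -0.3  0.8]
[(np.float32(0.4321), np.float32(0.2623), np.float32(0.0296))]
tool offset [-0.0073  0.0032  0.1423]
[(np.float32(0.4319), np.float32(0.2615), np.float32(0.0103))] [-0.31  0.71 -0.51  1.96  0.52  0.64  0.63]
[[-0.976 -0.214 -0.038]
 [-0.214  0.977 -0.006]
 [ 0.039  0.002 -0.999]] [-0.0104  0.0017  0.1432]
```

View pics/w29.png

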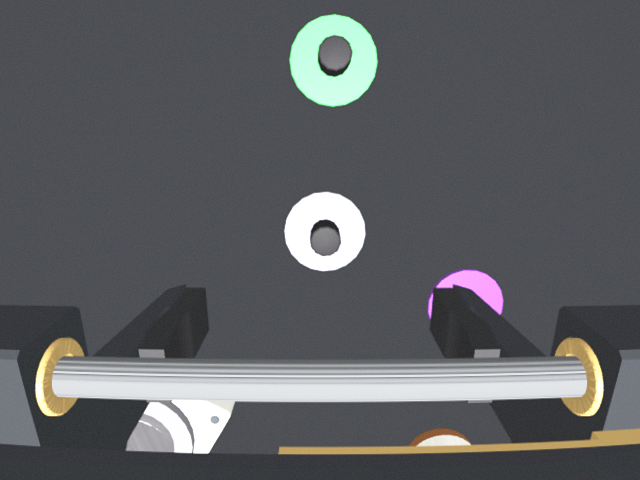

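The grey lid is at (325,232) with its knob at (325,240), and the green and purple ones are clear of the fingers. I'll descend with the hand half closed and re-measure.

Call:
play_rows(
  dp=[
    [-0.003,0.001,0.02],
    [-0.005,0.002,0.04],
    [-0.007,0.0025,0.06],
    [-0.007,0.0025,0.075],
    [-0.007,0.0025,0.085],
  ],
  twist=[0,0,0,0,0],
  hand=[100,100,100,100,100],
)

```text
clock: 29.42
eef_pos: [0.4335, 0.2617, 0.0729]
eef_rot: [[-0.976, -0.214, -0.039], [-0.214, 0.977, -0.007], [0.04, 0.001, -0.999]]
ft_force: [-0.1, 0.0, -0.5]
width: 0.644
gripper_force: 0.0
```

Call:
play_rows(
  dp=[
    [0,0,0],
    [0,0,0],
    [0,0,0],
    [0,0,0],
    [0,0,0],
  ],
  twist=[0,0,0,0,0],
  hand=[100,100,100,100,100],
)

```text
clock: 29.83
eef_pos: [0.4344, 0.2624, 0.0752]
eef_rot: [[-0.976, -0.213, -0.037], [-0.213, 0.977, -0.006], [0.037, 0.002, -0.999]]
ft_force: [0.1, -0.2, 0.5]
width: 0.605
gripper_force: 0.0
```

```bash
python3 - <<'E'
from h import *
from kin import *
f,s,c=aim("w30",(.433,.262),.017,.03,1);print(circ(f,c,(.433,.262),.04,.011,.03),s["qpos"].round(2),s["width"])
R,x=s["eef_rot"],s["eef_pos"];print((R.T@(np.array([.433,.262,.016])-x)).round(4))
print(run(s["qpos"],[0,0,.06],0,20).round(2))
E
```

```text
w30 29.83 [0.4344 0.2624 0.0752] [-0.9764 -0.2128  0.037 ] F [ 0.1 -0.2  0.5]
[(np.float32(0.432), np.float32(0.2616), np.float32(0.0292))]
tool offset [ 0.0004 -0.0004  0.0582]
[(np.float32(0.4312), np.float32(0.262), np.float32(0.0103))] [-0.39  0.84 -0.38  2.    0.64  0.45  0.53] 0.6054733792359598
[-0.0007 -0.0002  0.0592]
[-0.47  0.95 -0.26  2.02  0.72  0.3   0.46]
```

Call:
play_rows(
  dp=[
    [0,0,0.015],
    [0,0,0.03],
    [0,0,0.045],
    [0,0,0.055],
    [0,0,0.059],
  ],
  twist=[0,0,0,0,0],
  hand=[100,100,100,100,100],
)

```text
clock: 30.3
eef_pos: [0.4313, 0.2615, 0.0145]
eef_rot: [[-0.976, -0.213, -0.039], [-0.213, 0.977, -0.007], [0.04, 0.001, -0.999]]
ft_force: [-0.1, -0.9, -0.3]
width: 0.606
gripper_force: 0.0
```

Call:
play_rows(
  dp=[
    [0,0,0],
    [0,0,0],
    [0,0,0],
    [0,0,0],
    [0,0,0],
  ],
  twist=[0,0,0,0,0],
  hand=[100,100,255,255,255],
  grip_force=15,
)

```text
clock: 30.72
eef_pos: [0.4321, 0.2619, 0.0159]
eef_rot: [[-0.976, -0.213, -0.037], [-0.213, 0.977, -0.006], [0.038, 0.002, -0.999]]
ft_force: [0.4, 0.5, -0.5]
width: 0.411
gripper_force: 0.0
```

Call:
play_rows(
  dp=[
    [0,0,0],
    [0,0,0],
    [0,0,0],
    [0,0,0],
    [0,0,0],
  ],
  twist=[0,0,0,0,0],
  hand=[255,255,255,255,255],
)

```text
clock: 31.13
eef_pos: [0.4319, 0.2619, 0.0156]
eef_rot: [[-0.976, -0.213, -0.038], [-0.213, 0.977, -0.006], [0.038, 0.002, -0.999]]
ft_force: [-0.2, 0.4, 3.4]
width: 0.241
gripper_force: 15.0
```

```bash
python3 - <<'E'
from h import *
f,s,c=aim("w31",(.432,.2617),.012,.03,1);print(s["width"]*88,s["gripper_force"],s["qpos"].round(2))
R,x=s["eef_rot"],s["eef_pos"]
print("lift",(R.T@[0,0,.23]).round(4))
t=np.array([.626,.157,x[2]]);print((R.T@(t-x)).round(4), "standoff", (R.T@(t-x)-[.07,0,0]).round(4))
E
```

```text
w31 31.13 [0.4319 0.2619 0.0156] [-0.9763 -0.213   0.038 ] F [-0.2  0.4  3.4]
[(np.float32(0.4346), np.float32(0.2619), np.float32(0.0302))]
tool offset [-0.0028 -0.0006  0.0035]
21.182974987628267 14.998377095907927 [-0.46  0.94 -0.27  2.02  0.72  0.3   0.46]
lift [ 0.0087  0.0005 -0.2298]
[-0.1672 -0.1438 -0.0066] standoff [-0.2372 -0.1438 -0.0066]
```

Call:
play_rows(
  dp=[
    [0,0,-0.01],
    [0.002,0,-0.05],
    [0.004,0,-0.09],
    [0.006,0,-0.13],
    [0.007,0,-0.17],
  ],
  twist=[0,0,0,0,0],
  hand=[255,255,255,255,255],
)

```text
clock: 31.6
eef_pos: [0.4304, 0.2605, 0.1869]
eef_rot: [[-0.976, -0.213, -0.04], [-0.213, 0.977, -0.008], [0.041, 0.001, -0.999]]
ft_force: [1.3, 0.4, -1.2]
width: 0.243
gripper_force: 15.0
```

Call:
play_rows(
  dp=[
    [-0.01,-0.006,-0.03],
    [-0.035,-0.021,-0.05],
    [-0.066,-0.04,-0.055],
    [-0.098,-0.059,-0.055],
    [-0.13,-0.078,-0.055],
  ],
  twist=[0,0,0,0,0],
  hand=[255,255,255,255,255],
)

```text
clock: 32.02
eef_pos: [0.5784, 0.2118, 0.2358]
eef_rot: [[-0.976, -0.213, -0.037], [-0.213, 0.977, -0.007], [0.038, 0.001, -0.999]]
ft_force: [0.2, 0.8, -1.6]
width: 0.243
gripper_force: 15.0
```

Call:
play_rows(
  dp=[
    [-0.032,-0.02,-0.002],
    [-0.064,-0.04,-0.004],
    [-0.09,-0.055,-0.005],
    [-0.105,-0.065,-0.006],
    [-0.107,-0.066,-0.006],
  ],
  twist=[0,0,0,0,0],
  hand=[255,255,255,255,255],
)

```text
clock: 32.43
eef_pos: [0.6986, 0.1676, 0.2352]
eef_rot: [[-0.978, -0.207, -0.038], [-0.207, 0.978, -0.009], [0.039, -0.001, -0.999]]
ft_force: [-0.3, -0.0, -1.3]
width: 0.245
gripper_force: 15.0
```

Call:
play_rows(
  dp=[
    [0,0,0],
    [0,0,0],
    [0,0,0],
    [0,0,0],
    [0,0,0],
  ],
  twist=[0,0,0,0,0],
  hand=[255,255,255,255,255],
)

```text
clock: 32.85
eef_pos: [0.6949, 0.1722, 0.2376]
eef_rot: [[-0.976, -0.215, -0.038], [-0.215, 0.977, -0.007], [0.039, 0.002, -0.999]]
ft_force: [0.9, 0.1, -2.4]
width: 0.243
gripper_force: 15.0
```

```bash
python3 - <<'E'
from h import *
f,s,c=aim("w32",(.626,.157),.144,.03,1);print(s["width"]*88,circ(f,c,(.626,.157),.144,.027,.06,.0015))
R,x=s["eef_rot"],s["eef_pos"];print(R.round(3))
# held lid disc
o=x+R@np.array([0,0,.0035]);a=circ(f,c,o,o[2],.03,.05);print("lid in hand",a, a and (R.T@(np.array([*map(float,a[0][:2]),o[2]])-x)).round(4))
for z in (x[2],.172,.1526): print((R.T@(np.array([.626,.157,z])-x)).round(4))
E
```

```text
w32 32.85 [0.6949 0.1722 0.2376] [-0.976  -0.2145  0.0386] F [ 0.9  0.1 -2.4]
[(np.float32(0.6274), np.float32(0.156), np.float32(0.0299))]
tool offset [ 0.0657 -0.0015  0.0962]
21.38724851490857 [(np.float32(0.6254), np.float32(0.157), np.float32(0.0266))]
[[-0.976 -0.215 -0.038]
 [-0.215  0.977 -0.007]
 [ 0.039  0.002 -0.999]]
lid in hand None None
[ 0.0705 -0.0001  0.0027]
[ 0.068  -0.0002  0.0682]
[ 0.0672 -0.0003  0.0876]
```

Call:
play_rows(
  dp=[
    [0.03,0,0.001],
    [0.06,0,0.003],
    [0.07,0,0.02],
    [0.069,-0.0005,0.045],
    [0.0685,-0.0005,0.067],
  ],
  twist=[0,0,0,0,0],
  hand=[255,255,255,255,255],
)

```text
clock: 33.32
eef_pos: [0.6259, 0.1557, 0.1731]
eef_rot: [[-0.976, -0.214, -0.036], [-0.213, 0.977, -0.007], [0.037, 0.001, -0.999]]
ft_force: [-0.2, -0.6, -1.2]
width: 0.243
gripper_force: 15.0
```

Call:
play_rows(
  dp=[
    [0,0,0],
    [0,0,0.005],
    [-0.0003,0,0.009],
    [-0.0005,0,0.013],
    [-0.0006,0,0.016],
  ],
  twist=[0,0,0,0,0],
  hand=[255,255,255,255,255],
)

```text
clock: 33.73
eef_pos: [0.627, 0.1564, 0.1574]
eef_rot: [[-0.976, -0.213, -0.036], [-0.213, 0.977, -0.006], [0.037, 0.002, -0.999]]
ft_force: [0.5, -0.9, -0.4]
width: 0.243
gripper_force: 15.0
```

```bash
python3 - <<'E'
from h import *
f,s,c=wrist("w33");print(s["width"]*88,s["wrist_torque"].round(2))
E
```

```text
w33 33.73 [0.627  0.1564 0.1574] [-0.9764 -0.2129  0.0368] F [ 0.5 -0.9 -0.4]
21.39490768494331 [ 0.03 -0.07 -0.03]
```

Call:
play_rows(
  dp=[
    [0,0,0.001],
    [0,0,0.002],
    [0,0,0.003],
    [0,0,0.004],
    [0,0,0.005],
  ],
  twist=[0,0,0,0,0],
  hand=[255,255,255,255,255],
)

```text
clock: 34.2
eef_pos: [0.6265, 0.1567, 0.1525]
eef_rot: [[-0.976, -0.213, -0.037], [-0.213, 0.977, -0.005], [0.037, 0.003, -0.999]]
ft_force: [-1.3, 0.4, 7.4]
width: 0.244
gripper_force: 15.0
```

Call:
play_rows(
  dp=[
    [0,0,0],
    [0,0,0.001],
    [0,0,0.001],
    [0,0,0.001],
    [0,0,0.001],
  ],
  twist=[0,0,0,0,0],
  hand=[255,255,255,255,255],
)

```text
clock: 34.62
eef_pos: [0.6267, 0.1568, 0.1525]
eef_rot: [[-0.976, -0.213, -0.036], [-0.213, 0.977, -0.005], [0.036, 0.002, -0.999]]
ft_force: [-2.4, 0.3, 8.9]
width: 0.241
gripper_force: 15.0
```

The lid is home at 0.1525 against 0.1526 expected. I'll relieve the force, release and lift away.

Call:
play_rows(
  dp=[
    [0,0,-0.001],
    [0,0,-0.001],
    [0,0,-0.001],
    [0,0,-0.001],
    [0,0,-0.001],
  ],
  twist=[0,0,0,0,0],
  hand=[255,100,100,100,100],
)

```text
clock: 35.03
eef_pos: [0.6261, 0.1556, 0.1514]
eef_rot: [[-0.976, -0.213, -0.038], [-0.213, 0.977, -0.007], [0.039, 0.001, -0.999]]
ft_force: [-0.5, -0.4, -0.1]
width: 0.524
gripper_force: 0.0
```

Call:
play_rows(
  dp=[
    [0,0,0],
    [0,0,-0.005],
    [0.001,0,-0.035],
    [0.002,0,-0.07],
    [0.003,0,-0.1],
  ],
  twist=[0,0,0,0,0],
  hand=[100,100,100,100,100],
)

```text
clock: 35.45
eef_pos: [0.627, 0.1561, 0.2536]
eef_rot: [[-0.976, -0.213, -0.038], [-0.213, 0.977, -0.006], [0.038, 0.002, -0.999]]
ft_force: [1.1, 0.1, 0.5]
width: 0.607
gripper_force: 0.0
```

Call:
play_rows(
  dp=[
    [-0.01,0,0],
    [-0.03,0,0],
    [-0.05,0,0],
    [-0.05,0,0],
    [-0.05,0,0],
  ],
  twist=[0,0,0,0,0],
  hand=[100,100,100,100,100],
)

```text
clock: 35.87
eef_pos: [0.6759, 0.1668, 0.2496]
eef_rot: [[-0.976, -0.213, -0.039], [-0.213, 0.977, -0.006], [0.039, 0.002, -0.999]]
ft_force: [-0.4, 0.2, 0.1]
width: 0.609
gripper_force: 0.0
```

```bash
python3 - <<'E'
from h import *
f,s,c=aim("w34",(.6265,.1565),.149,.03,3)
print(circ(f,c,(.6265,.1565),.177,.011,.04),s["width"],s["gripper_force"])
E
```

```text
w34 35.87 [0.6759 0.1668 0.2496] [-0.9764 -0.2125  0.0389] F [-0.4  0.2  0.1]
w34 35.92 [0.6752 0.1667 0.2497] [-0.9762 -0.2131  0.0395] F [0.5 0.6 0.1]
w34 35.97 [0.675  0.1667 0.2498] [-0.9761 -0.2135  0.0396] F [ 0.3  0.2 -0.2]
[(np.float32(0.6255), np.float32(0.1585), np.float32(0.03))]
tool offset [0.046  0.0024 0.1028]
[(np.float32(0.6267), np.float32(0.1561), np.float32(0.0099))] 0.6088922697323726 0.0
```

The lid disc and the knob both fit at their home heights, centred on the tower and upright. I'm handing in.

```bash
python3 -c "
from bench import workorder
print(workorder.job_done())"
```

```text
the job is handed in; nothing more can be done
None
```

I built the tower and handed it in after about 36 s of robot time: pan in the collar, then fine sieve, coarse sieve and lid, each pressed to within about 1 mm of its home height before I let go; the verdict was not reported back.

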